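Count the spare fuses and put them away in the drawer

ROBOT

A 6-joint arm with a two-finger parallel gripper is mounted at the origin on the work surface. World frame = base frame: x ahead of the robot, y to its left, z up, the work surface at z = 0. Lengths are in mm, angles in rad, forces in N, time in s.
With the tool pointing down it reaches from about 275 to 750 mm from the base axis. Payload 10.2 kg.
Tool frame: the origin (TCP) lies midway between the tips of the shut fingers; the grasp point (between the pads) lies 19 mm behind it (ctrl.grip_depth is the distance from the TCP to the grasp point, in mm); y points along the fingers, x is the direction in which the jaws open and shut, and the axes are right-handed (so a half turn about y gives the same grasp; the last joint's range is limited). The gripper opens to 85 mm and grips with 20 to 120 N. Pads are 22 mm wide; open, the fingers measure 114 mm over their backs; the gripper's body (76 mm by 85 mm) begins 54 mm behind the grasp point. The pads swing forward as they close: fully open they stand 13 mm farther back than shut.
Start: joints at [-1.488, 0.313, 1.498, -0, 1.331, -0.223], TCP at [158.042, -500.654, 231.294] pointing down, gripper open.
Joint ranges: [-2.94, 2.94], [-0.97, 2.17], [0.19, 2.56], [-1.23, 4.37], [0.02, 3.11], [-2.88, 2.88]. Speed limits (rad/s): [2.39, 2.39, 3.01, 3.14, 3.14, 3.14].

INTERFACE

Orientations are given as a unit quaternion [w, x, y, z].
In Python, from rig import ctrl gives the robot as it stands. The module is installed in compiled form; this text tells all that it offers.
- The arm moves only by the tool drive_tool, never from a script. Its arguments are lists of equal length, an entry for each row: "gripper": the closure, from 0 (fully open) to 1 (shut); "offset": the shift along the tool's x, y, z in m, a list of three; "turn": the turn about the tool's y in degrees. In form: {"gripper": [gripper, ...], "offset": [[tx, ty, tz], ...], "turn": [turn, ...]}. A call has 1 to 20 rows; each row shifts and turns the commanded pose from where the row before left it, along the tool's axes as they then stand; what a row does not reach is not made up. A row lasts 1/12 s, in which the tool goes at most 41.7 mm and 7.16 degrees, less where a joint would pass 70% of its speed; a pose out of reach is approached as far as the arm can. A call is refused whole if a number of a shift passes 0.0417 or a number of a turn 7.16, either way. A call with a gripper value outside its range is refused whole. The fingers move at their own pace and stop on an object; "force" is the grip in N (left out, the last holds). Time passes only in rows, so rows that do not move let the fingers close. It gives the time, the measured TCP pose, the force and the opening at its end, in the units of the state.
- ctrl.sense(): the state, without advancing time (a new reading comes with each control period).
- ctrl.capture(name): name is "scene" or "top" or "wrist"; returns (picture, depth): 400x640x3 uint8, red, green, blue; 400x640 float32, mm along the optical axis (not along the pixel's ray), 0 where there is no reading.
- ctrl.camera_params(name): a dict with "fovy" (degrees; the focal length in pixels is half the picture's height over the tangent of half this angle, whatever the lens; pixels are square), "cx", "cy" (the principal point, pixels), "view" (4x4, takes a point from world to camera coordinates); the wrist camera has in their place "tool_from_camera" (4x4, takes a point from camera to tool coordinates, whose origin is the TCP and whose axes are the tool frame's). Camera axes: x right, y down, z forward; pixel columns grow to the right and rows downward; lengths in mm; the calibration is good to about 2 mm. A picture is of the moment at which its call begins: read the wrist's pose just before it. camera_params takes no time and is no camera call.
- ctrl.finish_job(): hands the job in, once; it reports no verdict.
Trained networks look in the newest picture that a camera, given by its name, has taken for a name from the list of things; names that differ only in an ending like _2 or _b are one class to them, and where a whole thing is asked for, a point or a joint stands for the part that bears it (a point fixed in the world has none). Each returns a list of dicts, best first, with "score" (0 to 1); they miss things now and then, are a little off and sometimes report something else, mostly with a low value. They report only what shows in the picture. A call takes as long as a camera call. They do not tell look-alikes from the thing itself.
- ctrl.boxes_of(camera, query): "centre" ([x, y, z] in mm, in the coordinates of the camera as it stood for that picture, good to about 4 mm: the middle of the surface that is visible of it).
- ctrl.regions_of(camera, query): "mask" (400x640 bool, what is visible of it).
- ctrl.pinpoint(camera, query): "centre" ([x, y, z] in mm, in the coordinates of the camera as it stood for that picture, good to about 4 mm: a listed point, or the origin of a listed thing).
The state is a dict: "time_s": time; "joints": joint angles; "dq": joint speeds; "tau": joint torques, N m; "eef_pos": TCP position; "ee_rot": TCP orientation; "force": force on the tool from outside, world axes, zero at the start; "wrist_torque": the same for the moment, N m; "grip_width": opening from 0.0 (shut) to 1.0 (fully open).
Only numpy, scipy, OpenCV 4.12 (cv2) and the standard library are available. Lean on these libraries where they do the work, as an engineer would, in place of code of your own. Each camera call takes 0.05 s, during which the arm holds its last target.

TASK

With its pan empty, zero the counting scale by pressing its flat yellow key firmly but gently with a fingertip (more than 5 N held for a moment, never pounding it); then lay all the spare fuses that are out on the shelf on the pan together and, letting go of them, press the green count key in the same way. Then move all the fuses into the open drawer of the blue cabinet and push the drawer fully shut. Do not press the yellow key while a fuse is on the pan, and leave the other things on the shelf where they are.

Things in the scene. Friction and masses are not known exactly. Their poses are not given: they have to be found in the camera images.
- scale: Grey counting scale fixed to the shelf, 210 (x) by 200 (y) by 44 mm high, plus its steel pan. Origin at the centre of its underside; its x points away from the control strip (roughly away from the robot), y to its left. The strip with the small display and both keys lies along its -x edge, the pan behind it.
- pan (a point): Centre of the pan's inner floor, 47 mm above the table, axes as the scale's. The pan is a steel tray fixed on the scale, inside 126 (x) by 184 (y) mm, rim 13 mm above its floor and 3 mm thick.
- zero_key: Yellow zero key at the strip's left end (scale's +y): flat membrane key, 40 (x) by 44 (y) mm. Origin at its centre, 3 mm below its flat top, which is 48.5 mm above the table and 2.5 mm proud of the strip; axes as the scale's. Gives barely 1 mm straight down (8 N per mm, solid stop at 1.2 mm); registers when fingers hold it with over 5 N for 0.2 s; 40 N ruins it.
- count_key: Green count key at the strip's right end (scale's -y): flat membrane key, 40 (x) by 44 (y) mm. Origin at its centre, 3 mm below its flat top, which is 48.5 mm above the table and 2.5 mm proud of the strip; axes as the scale's. Gives barely 1 mm straight down (8 N per mm, solid stop at 1.2 mm); registers when fingers hold it with over 5 N for 0.2 s; 40 N ruins it.
- cab: Low blue spares cabinet fixed to the shelf, 240 (x, with its front) by 200 (y) by 90 mm high, with one white-fronted drawer facing the robot. Origin at the centre of its underside; the drawer slides out along its -x. The cabinet's face lies 105 mm towards -x from the origin.
- cab_drawer0 (a joint): How far the drawer stands open, in m: 0 is fully shut, the stop is near 0.165; it starts 0.13 to 0.16 open, slides with about 1 N of friction and stays where it is left.
- cab_drawer0_handle (a point): Middle of the drawer's steel bar handle, an 11 mm thick bar, 100 mm long along the cabinet's y, 35 mm in front of the drawer's front panel, 52 mm above the table; moves with the drawer.
- drawer_in (a point): Centre of the drawer's inner floor, 22 mm above the table; axes as the cabinet's; moves with the drawer. Inside 195 (x) by 158 (y) mm, walls to 68 mm and front panel to 77 mm above the table. Open from above only in front of the cabinet's face, over a length about equal to the opening; the rest lies under the cabinet's top.
- glass_fuse1: Spare fuse with a clear glass barrel and two square copper-coloured end caps: 60 mm long, caps 22 x 22 mm and 12 mm long at each end, barrel 20 mm across, about 60 g. Origin at its centre (11 mm above what it lies on); its x axis runs along its length. The square caps keep it from rolling. May be absent.
- glass_fuse2: Spare fuse with a clear glass barrel and two square copper-coloured end caps: 60 mm long, caps 22 x 22 mm and 12 mm long at each end, barrel 20 mm across, about 60 g. Origin at its centre (11 mm above what it lies on); its x axis runs along its length. The square caps keep it from rolling. May be absent.
- ceramic_fuse1: Spare fuse with a white ceramic barrel and two square brass end caps: 66 mm long, caps 26 x 26 mm and 12 mm long at each end, barrel 24 mm across, about 90 g. Origin at its centre (13 mm above what it lies on); its x axis runs along its length. The square caps keep it from rolling. May be absent.
- ceramic_fuse2: Spare fuse with a white ceramic barrel and two square brass end caps: 66 mm long, caps 26 x 26 mm and 12 mm long at each end, barrel 24 mm across, about 90 g. Origin at its centre (13 mm above what it lies on); its x axis runs along its length. The square caps keep it from rolling. May be absent.
- terminal_block: White connector block lying among the fuses, 30 (x) by 45 (y) by 22 mm, origin at the centre of its underside. A bystander.
- lamp: Black rechargeable lamp, 90 mm wide and 190 mm high, origin at the centre of its underside. A bystander.
- screwdriver: Wooden-handled screwdriver, 200 mm long, lying across the back. A bystander.
- mirror: Folded stainless steel mirror, 100 x 150 x 11 mm, lying flat. A bystander.
- fuse_box: Clear round plastic box with an orange twist cap, 72 mm across, 95 mm high. A bystander.
- tape: Roll of red tape, 68 mm across, 19 mm high. A bystander.
- padlock: Brass padlock lying flat, 50 mm wide. A bystander.
Not all that is in view belongs to the job. What is shaped like the glass_fuse1 but purple or red is not meant. Leave any pink or red look-alike of the ceramic_fuse2 alone.

How it is judged (in metres and radians):
On the way, in this order (a step that is already met when the one before it is completed fails the run):
1. the yellow zero key is held with more than 5 N by the fingers (contact force between the fingers and zero_key above 5 N), for 0.2 s.
2. all the fuses lie on the pan, released and at rest (x of glass_fuse1 in the frame of pan between -0.062 and 0.062 m and y of glass_fuse1 in the frame of pan between -0.091 and 0.091 m and z of glass_fuse1 in the frame of pan between 0 and 0.05 m and x of glass_fuse2 in the frame of pan between -0.062 and 0.062 m and y of glass_fuse2 in the frame of pan between -0.091 and 0.091 m and z of glass_fuse2 in the frame of pan between 0 and 0.05 m and x of ceramic_fuse1 in the frame of pan between -0.062 and 0.062 m and y of ceramic_fuse1 in the frame of pan between -0.091 and 0.091 m and z of ceramic_fuse1 in the frame of pan between 0 and 0.05 m and x of ceramic_fuse2 in the frame of pan between -0.062 and 0.062 m and y of ceramic_fuse2 in the frame of pan between -0.091 and 0.091 m and z of ceramic_fuse2 in the frame of pan between 0 and 0.05 m and contact force between the fingers and glass_fuse1 below 0.2 N and contact force between the fingers and glass_fuse2 below 0.2 N and contact force between the fingers and ceramic_fuse1 below 0.2 N and contact force between the fingers and ceramic_fuse2 below 0.2 N and linear speed of each of glass_fuse1, glass_fuse2, ceramic_fuse1, ceramic_fuse2 below 0.05 m/s), for 0.2 s.
3. with all the fuses on the pan and released, the green count key is held with more than 5 N by the fingers (x of glass_fuse1 in the frame of pan between -0.062 and 0.062 m and y of glass_fuse1 in the frame of pan between -0.091 and 0.091 m and z of glass_fuse1 in the frame of pan between 0 and 0.05 m and x of glass_fuse2 in the frame of pan between -0.062 and 0.062 m and y of glass_fuse2 in the frame of pan between -0.091 and 0.091 m and z of glass_fuse2 in the frame of pan between 0 and 0.05 m and x of ceramic_fuse1 in the frame of pan between -0.062 and 0.062 m and y of ceramic_fuse1 in the frame of pan between -0.091 and 0.091 m and z of ceramic_fuse1 in the frame of pan between 0 and 0.05 m and x of ceramic_fuse2 in the frame of pan between -0.062 and 0.062 m and y of ceramic_fuse2 in the frame of pan between -0.091 and 0.091 m and z of ceramic_fuse2 in the frame of pan between 0 and 0.05 m and contact force between the fingers and glass_fuse1 below 0.2 N and contact force between the fingers and glass_fuse2 below 0.2 N and contact force between the fingers and ceramic_fuse1 below 0.2 N and contact force between the fingers and ceramic_fuse2 below 0.2 N and contact force between the fingers and count_key above 5 N), for 0.2 s.
At the end, for the whole second after the job is handed in: Every fuse present lies inside the drawer, released and at rest, and the drawer is shut to within 10 mm (x of glass_fuse1 in the frame of drawer_in between -0.1 and 0.1 m and y of glass_fuse1 in the frame of drawer_in between -0.08 and 0.08 m and z of glass_fuse1 in the frame of drawer_in between 0 and 0.045 m and x of glass_fuse2 in the frame of drawer_in between -0.1 and 0.1 m and y of glass_fuse2 in the frame of drawer_in between -0.08 and 0.08 m and z of glass_fuse2 in the frame of drawer_in between 0 and 0.045 m and x of ceramic_fuse1 in the frame of drawer_in between -0.1 and 0.1 m and y of ceramic_fuse1 in the frame of drawer_in between -0.08 and 0.08 m and z of ceramic_fuse1 in the frame of drawer_in between 0 and 0.045 m and x of ceramic_fuse2 in the frame of drawer_in between -0.1 and 0.1 m and y of ceramic_fuse2 in the frame of drawer_in between -0.08 and 0.08 m and z of ceramic_fuse2 in the frame of drawer_in between 0 and 0.045 m and contact force between the fingers and glass_fuse1 below 0.2 N and contact force between the fingers and glass_fuse2 below 0.2 N and contact force between the fingers and ceramic_fuse1 below 0.2 N and contact force between the fingers and ceramic_fuse2 below 0.2 N and linear speed of each of glass_fuse1, glass_fuse2, ceramic_fuse1, ceramic_fuse2 below 0.05 m/s and value of joint cab_drawer0 below 0.01 m); the robot touches nothing.
It fails at once if a key is pressed with more than 40 N (contact force between the fingers and zero_key above 40 N or contact force between the fingers and count_key above 40 N).
It fails at once if the yellow key is pressed (over 4 N) while a fuse is on the pan (contact force between the fingers and zero_key above 4 N and ((x of glass_fuse1 in the frame of pan between -0.062 and 0.062 m and y of glass_fuse1 in the frame of pan between -0.091 and 0.091 m and z of glass_fuse1 in the frame of pan between 0 and 0.05 m) or (x of glass_fuse2 in the frame of pan between -0.062 and 0.062 m and y of glass_fuse2 in the frame of pan between -0.091 and 0.091 m and z of glass_fuse2 in the frame of pan between 0 and 0.05 m) or (x of ceramic_fuse1 in the frame of pan between -0.062 and 0.062 m and y of ceramic_fuse1 in the frame of pan between -0.091 and 0.091 m and z of ceramic_fuse1 in the frame of pan between 0 and 0.05 m) or (x of ceramic_fuse2 in the frame of pan between -0.062 and 0.062 m and y of ceramic_fuse2 in the frame of pan between -0.091 and 0.091 m and z of ceramic_fuse2 in the frame of pan between 0 and 0.05 m))).
It fails at once if another thing on the shelf is moved more than 40 mm (distance of any of lamp, screwdriver, mirror, fuse_box, terminal_block, tape, padlock from where it was at the start of the episode above 0.04 m).
Of glass_fuse1, glass_fuse2, ceramic_fuse1, ceramic_fuse2 only 2 to 3 are there at a start; the rules pass over those that are not, and their reading is None.
At some moment in a run one of glass_fuse1, glass_fuse2, ceramic_fuse1, ceramic_fuse2 may be knocked a few centimetres aside while the robot is not near it.
Once in a run the grip may slacken for a moment while it holds something.
It also fails if it takes over 210 s, if anything falls off the work surface, if the arm or the gripper's body presses on something with over 40 N, if the wrist force passes 120 N, or if a joint passes its speed limit or range.

## Working session

There is one attempt and no reset: what is moved stays moved. The work goes in short steps, Python scripts to look and compute and a tool call to move; the robot and the scene stay as the last step left them, time stands still between calls to the robot, and variables do not carry over. Pictures are saved under pics/ and viewed, and the job is handed in when it is done.

Besides the shell and the picture viewer there is one more tool, called as name([rows], argument=value, ...), one row to a line, values as JSON. drive_tool: Moves the arm, as the interface text tells. Its arguments: {"type":"object","properties":{"gripper":{"type":"array","items":{"type":"number"}},"offset":{"type":"array","items":{"type":"array","items":{"type":"number"}}},"turn":{"type":"array","items":{"type":"number"}},"force":{"type":"number"}},"required":["gripper","offset","turn"]}

```bash
mkdir -p pics; cat > h.py <<'E'
import numpy as np, cv2
from rig import ctrl
from scipy.spatial.transform import Rotation as R
def toolT(s=None):
    s=s or ctrl.sense(); T=np.eye(4); q=s['ee_rot']; T[:3,:3]=R.from_quat([q[1],q[2],q[3],q[0]]).as_matrix(); T[:3,3]=s['eef_pos']; return T
def camT(cam,s=None):
    p=ctrl.camera_params(cam)
    if 'view' in p: return np.linalg.inv(np.array(p['view']))
    return toolT(s)@np.array(p['tool_from_camera'])
def cap(cam):
    s=ctrl.sense(); im,d=ctrl.capture(cam); return im,d,camT(cam,s)
def save(n,im): cv2.imwrite('pics/'+n,im[:,:,::-1])
def w(T,c): return (T@np.r_[c,1])[:3]
def world(cam,d,T):
    p=ctrl.camera_params(cam); f=200/np.tan(np.radians(p['fovy'])/2)
    v,u=np.mgrid[:400,:640]; P=np.stack([(u-p['cx'])/f*d,(v-p['cy'])/f*d,d],-1)
    return P@T[:3,:3].T+T[:3,3]
E
python3 - <<'E'
from h import *
s=ctrl.sense();print({k:np.round(v,3) for k,v in s.items()}); print(ctrl.grip_depth)
for c in ['scene','top']:
    im,d,T=cap(c); save(c+'0.png',im); print(c,T.round(2).tolist(),{k:v for k,v in ctrl.camera_params(c).items() if k!='view'})
print(toolT().round(3))
print(ctrl.camera_params('wrist'))
E
```

```text
{'time_s': np.float64(0.0), 'joints': array([-1.488,  0.313,  1.498,  0.   ,  1.331, -0.223]), 'dq': array([-0.001, -0.001, -0.002,  0.001,  0.002, -0.   ]), 'tau': array([-1.0000e-03, -4.1227e+01, -2.5974e+01, -0.0000e+00,  4.0000e-03,
       -0.0000e+00]), 'eef_pos': array([ 158.039, -500.371,  230.721]), 'ee_rot': array([ 0.571, -0.57 ,  0.418, -0.418]), 'force': array([0.115, 0.695, 0.282]), 'wrist_torque': array([-0.032, -0.001, -0.002]), 'grip_width': np.float64(1.006)}
18.700000000000003
scene [[0.49, 0.67, -0.56, 1392.83], [0.87, -0.38, 0.32, -487.29], [0.0, -0.64, -0.77, 1216.59], [0.0, 0.0, 0.0, 1.0]] {'fovy': 43.18310842040811, 'cx': 321.8301951954204, 'cy': 201.2323109767098}
top [[-0.02, -0.99, 0.13, 393.5], [-1.0, 0.02, -0.02, 1.43], [0.02, -0.13, -0.99, 1314.28], [0.0, 0.0, 0.0, 1.0]] {'fovy': 54.403451809217344, 'cx': 320.04675754859267, 'cy': 202.30864263550578}
[[ 3.01000e-01 -0.00000e+00  9.54000e-01  1.58015e+02]
 [-9.54000e-01  1.00000e-03  3.01000e-01 -5.00405e+02]
 [-1.00000e-03 -1.00000e+00  0.00000e+00  2.30808e+02]
 [ 0.00000e+00  0.00000e+00  0.00000e+00  1.00000e+00]]
{'fovy': 61.95485942667177, 'cx': 319.5619679034007, 'cy': 202.03675355582976, 'tool_from_camera': array([[ 9.99999415e-01,  7.52422488e-04,  7.76467061e-04,
         5.78046659e-01],
       [-5.43526103e-04, -2.70978125e-01,  9.62585352e-01,
        -1.42579544e+02],
       [ 9.34676454e-04, -9.62585212e-01, -2.70977557e-01,
         6.89685188e+01],
       [ 0.00000000e+00,  0.00000000e+00,  0.00000000e+00,
         1.00000000e+00]])}
```

View pics/top0.png

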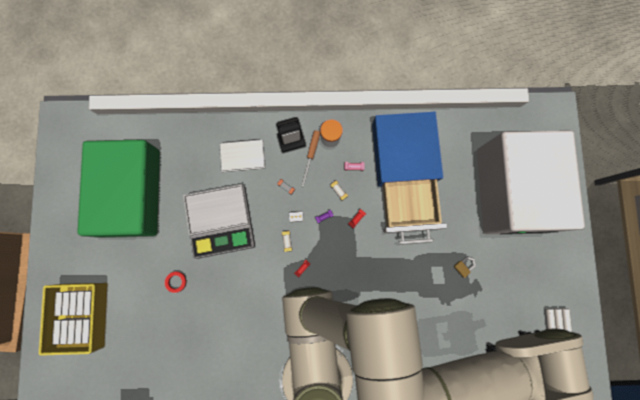

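View pics/scene0.png

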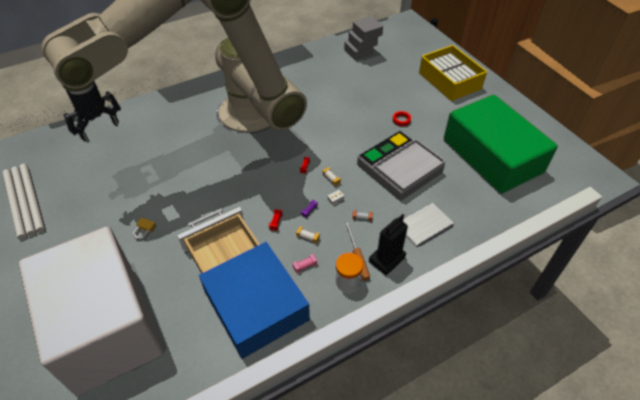

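```bash
python3 - <<'E'
from h import *
im,d,T=cap('top'); P=world('top',d,T); np.save('P.npy',P)
for q in ['scale','pan','zero_key','count_key','cab','cab_drawer0_handle','drawer_in','glass_fuse1','ceramic_fuse1','terminal_block','lamp','fuse_box','padlock','tape']:
    for r in ctrl.pinpoint('top',q)[:5]:
        c=np.array(r['centre']); p=ctrl.camera_params('top'); f=200/np.tan(np.radians(p['fovy'])/2)
        print(q,round(r['score'],2),w(T,c).round(1),(c[:2]/c[2]*f+[p['cx'],p['cy']]).round())
E
```

```text
pan 0.67 [547.9 315.5  50.9] [216. 210.]
pan 0.35 [515.4 315.1   0.9] [220. 221.]
zero_key 0.72 [434.9 357.1  45.8] [203. 245.]
zero_key 0.56 [547.4 315.4  45.6] [217. 210.]
count_key 0.73 [445.4  87.4  10.1] [288. 240.]
count_key 0.43 [455.8 244.4  41.7] [239. 238.]
cab 0.35 [627.4  95.4   8.2] [285. 187.]
cab_drawer0_handle 0.7 [ 432.3 -326.4   53.2] [415. 241.]
drawer_in 0.65 [ 586.6 -323.    22.2] [409. 195.]
drawer_in 0.21 [ 7.898e+02  7.000e+01 -6.000e-01] [292. 141.]
glass_fuse1 0.68 [627.3  94.3  10.1] [285. 186.]
glass_fuse1 0.64 [349.9  39.7   4.8] [303. 269.]
glass_fuse1 0.54 [524.4 -35.7   7.4] [324. 216.]
ceramic_fuse1 0.61 [608.1 -87.7  10.3] [339. 191.]
ceramic_fuse1 0.53 [ 512.2 -145.4   14.8] [357. 219.]
ceramic_fuse1 0.52 [ 695.  -142.1   11.6] [354. 165.]
terminal_block 0.71 [525.5  60.1  -4.2] [296. 216.]
terminal_block 0.49 [ 590.  -324.4   21.9] [409. 194.]
lamp 0.97 [784.5  72.3  -1.6] [291. 142.]
fuse_box 0.61 [ 7.947e+02 -6.150e+01 -3.000e-01] [330. 139.]
padlock 0.74 [ 338.7 -490.5   -4.7] [461. 268.]
tape 0.7 [319.4 458.9   2.2] [176. 281.]
tape 0.35 [794.8 -59.5  -2. ] [329. 139.]
```

```bash
python3 - <<'E'
from h import *
im,d,T=cap('top'); P=world('top',d,T)
c=im[155:255,265:375]; save('crop.png',cv2.resize(c,None,fx=7,fy=6,interpolation=cv2.INTER_CUBIC))
def rect(m,lab):
    q=P[m][:,:2].astype(np.float32); r=cv2.minAreaRect(q); b=cv2.boxPoints(r); 
    e=[b[1]-b[0],b[2]-b[1]]; e.sort(key=np.linalg.norm); e=e[1]
    print(lab,m.sum(),'c',np.round(r[0],1),'size',np.round(r[1],1),'longdeg',round(np.degrees(np.arctan2(e[1],e[0]))%180,1),'z',np.percentile(P[m][:,2],[5,50,95]).round(1))
u,v=np.meshgrid(np.arange(640),np.arange(400))
for l,(cu,cv) in dict(glass=(285,186),cer1=(339,190),cer2=(286,240)).items():
    m=(abs(u-cu)<16)&(abs(v-cv)<15)&(P[...,2]>6)&(P[...,2]<35)
    n,L=cv2.connectedComponents(m.astype(np.uint8)); 
    k=np.argmax(np.bincount(L[m])); rect(L==k,l)
hsv=cv2.cvtColor(im,cv2.COLOR_RGB2HSV)
reg=(u>180)&(u<262)&(v>180)&(v<262)
m=reg&(P[...,2]>30)&(P[...,2]<80); rect(m,'scale')
m=reg&(hsv[...,1]>120)&(hsv[...,0]>20)&(hsv[...,0]<35)&(hsv[...,2]>120); rect(m,'yellow')
m=reg&(hsv[...,1]>120)&(hsv[...,0]>45)&(hsv[...,0]<85)&(u>229)&(hsv[...,2]>60); rect(m,'green')
reg=(u>365)&(u<460)&(v>100)&(v<250)
rect(reg&(hsv[...,0]>95)&(hsv[...,0]<125)&(hsv[...,1]>130)&(P[...,2]>80),'cabtop')
rect(reg&(v>220)&(P[...,2]>70)&(P[...,2]<85),'front')
rect(reg&(v>229)&(P[...,2]>30)&(P[...,2]<64),'handle')
print(ctrl.sense()['time_s'])
E
```

```text
glass 110 c [626.   91.3] size [60.  20.3] longdeg 51.9 z [10.6 18.  23. ]
cer1 150 c [609.  -87.8] size [66.2 25.9] longdeg 36.0 z [13.9 21.5 27.2]
cer2 154 c [442.   89.9] size [66. 26.] longdeg 7.0 z [13.2 22.3 27. ]
scale 3987 c [511.3 309.9] size [208.6 200.2] longdeg 9.5 z [39.7 45.2 54.8]
yellow 189 c [426.2 191.9] size [383.8  45.9] longdeg 87.1 z [41.7 46.4 50.1]
green 179 c [436.4 132.6] size [272.1  46.1] longdeg 81.5 z [43.1 47.  51.2]
cabtop 3968 c [ 601.2 -247.4] size [270.7 589.1] longdeg 154.5 z [83.9 88.  92.2]
front 284 c [ 476.3 -327.3] size [ 20.3 193.2] longdeg 92.8 z [71.5 75.1 79.5]
handle 183 c [ 447.1 -307.5] size [152.6  43.7] longdeg 88.7 z [43.  54.  60.1]
0.9
```

View pics/crop.png

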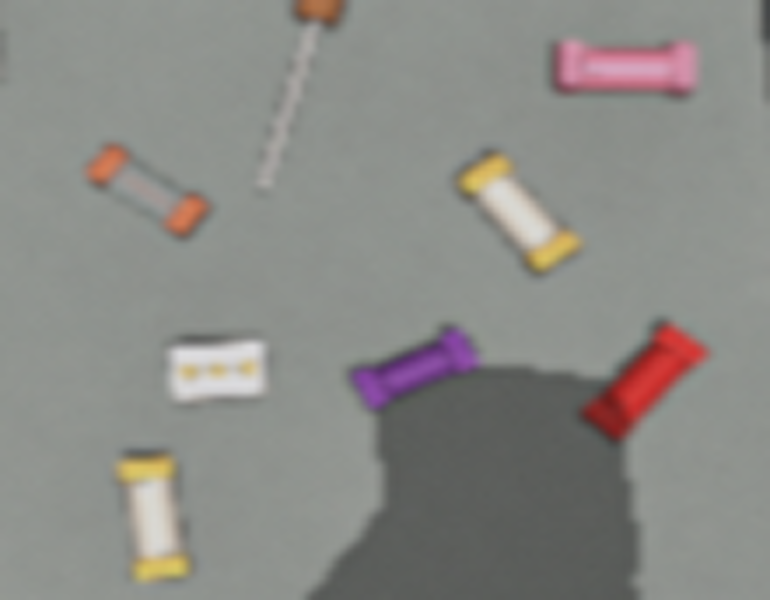

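```bash
cat >> h.py <<'E'
def rect(P,m):
    n,L=cv2.connectedComponents(m.astype(np.uint8)); k=np.argmax(np.bincount(L[m])); m=L==k
    q=P[m][:,:2].astype(np.float32); r=cv2.minAreaRect(q); b=cv2.boxPoints(r)
    e=[b[1]-b[0],b[2]-b[1]]; e.sort(key=np.linalg.norm); e=e[1]
    return m.sum(),np.round(r[0],1),np.round(r[1],1),round(np.degrees(np.arctan2(e[1],e[0]))%180,1),P[m][:,2].mean().round(1)
def go(xyz,yaw=None,s=None):
    """print turn (deg) then shift in tool axes (m) after the turn"""
    s=s or ctrl.sense(); T=toolT(s); cy=np.degrees(np.arctan2(T[1,0],T[0,0])); t=0
    if yaw is not None: t=-((yaw-cy+90)%180-90)
    A=T[:3,:3]@R.from_euler('y',t,degrees=True).as_matrix()
    o=A.T@(np.array(xyz)-T[:3,3]); 
    print('pos',T[:3,3].round(1),'yaw',round(cy,1),'tooly',T[:3,1].round(3),'turn',round(t,1),'offset mm',o.round(1),'force',np.round(s['force'],1),'grip',round(float(s['grip_width']),3),'t',round(float(s['time_s']),2))
E
python3 - <<'E'
from h import *
im,d,T=cap('top'); P=world('top',d,T)
u,v=np.meshgrid(np.arange(640),np.arange(400)); hsv=cv2.cvtColor(im,cv2.COLOR_RGB2HSV); z=P[...,2]
reg=(u>180)&(u<262)&(v>180)&(v<262)&(z>35)
for m in [reg&(z<80), reg&(hsv[...,1]>120)&(hsv[...,0]>20)&(hsv[...,0]<35)&(hsv[...,2]>120), reg&(hsv[...,1]>120)&(hsv[...,0]>45)&(hsv[...,0]<85)&(u>231)&(hsv[...,2]>60)]: print(rect(P,m))
reg=(u>365)&(u<460)&(v>100)&(v<250)
for m in [reg&(z>83)&(z<97),reg&(v>220)&(z>70)&(z<85),reg&(v>229)&(z>40)&(z<64)]: print(rect(P,m))
print(ctrl.regions_of('top','scale')[:1] and [ (rect(P,r['mask']),r['score']) for r in ctrl.regions_of('top','zero_key')[:2]])
save('c2.png',cv2.resize(im[175:265,175:265],None,fx=6,fy=6)); save('c3.png',cv2.resize(im[100:250,360:460],None,fx=5,fy=4))
go([434,356,90],10)
E
```

```text
(np.int64(3961), array([511.6, 310.1]), array([209.1, 200.9]), np.float32(9.6), np.float64(45.6))
(np.int64(189), array([426.2, 191.6]), array([383.2,  45.9]), np.float32(87.1), np.float64(59.9))
(np.int64(177), array([453.1, 243.1]), array([40.6, 45.5]), np.float32(97.3), np.float64(46.6))
(np.int64(4071), array([ 738.5, -316.1]), array([227.1, 202. ]), np.float32(2.7), np.float64(88.1))
(np.int64(287), array([ 476.1, -327.5]), array([ 19.7, 193. ]), np.float32(92.8), np.float64(75.2))
(np.int64(158), array([ 445.5, -330.8]), array([ 40.1, 108. ]), np.float32(91.0), np.float64(54.5))
[((np.int64(4011), array([517. , 213.9]), array([427. , 243.3]), np.float32(89.5), np.float64(49.8)), 0.39)]
pos [ 158.  -500.7  231.3] yaw -72.5 tooly [ 0. -0. -1.] turn -82.5 offset mm [420.5 141.3 795.7] force [-0.7 -0.6 -0.4] grip 0.999 t 1.05
```

View pics/c2.png

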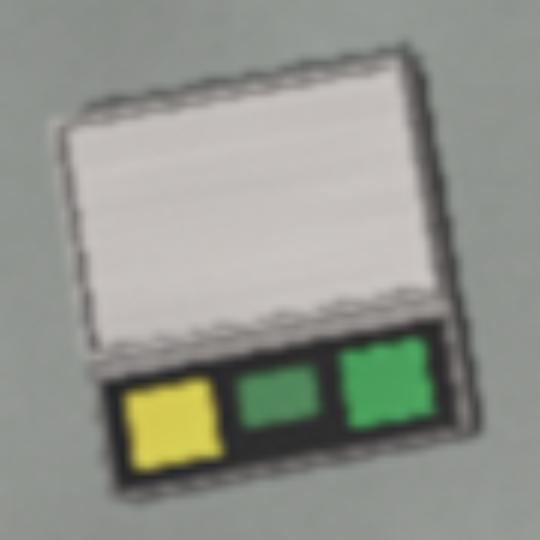

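View pics/c3.png

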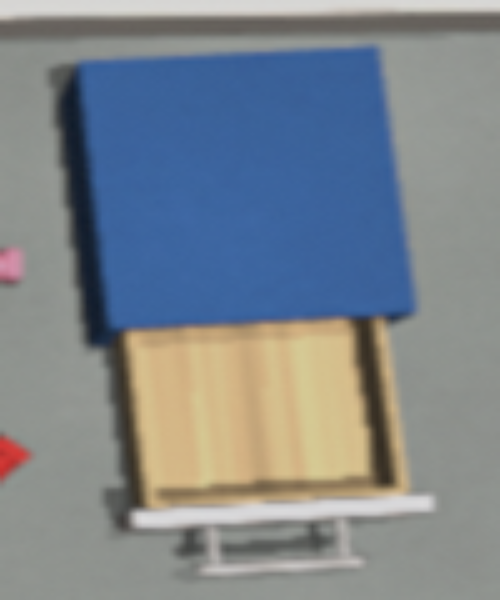

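```bash
python3 - <<'E'
from h import *
go([400,-200,200],-80.4); go([434,356,120],-80.4)
E
```

```text
pos [ 158.  -500.7  231.3] yaw -72.5 tooly [ 0. -0. -1.] turn 7.9 offset mm [-256.1   31.3  288.7] force [-0.7 -0.6 -0.4] grip 0.999 t 1.05
pos [ 158.  -500.7  231.3] yaw -72.5 tooly [ 0. -0. -1.] turn 7.9 offset mm [-798.6  111.3  415. ] force [-0.7 -0.6 -0.4] grip 0.999 t 1.05
```

drive_tool([
  [0,0,0],
  [0,0,0],
  [-0.0256,0,0.0289],
  [-0.0256,0,0.0289],
  [-0.0256,0,0.0289],
  [-0.0256,0,0.0289],
  [-0.0256,0,0.0289],
  [-0.0256,0,0.0289],
  [-0.0256,0,0.0289],
  [-0.0256,0,0.0289],
  [-0.0256,0,0.0289],
  [-0.0256,0,0.0289],
], gripper=[1,1,1,1,1,1,1,1,1,1,1,1], turn=[4,3.9,0,0,0,0,0,0,0,0,0,0])

```text
time_s: 2.05
eef_pos: [401.1, -198.2, 231.5]
ee_rot: [-0.54, 0.54, -0.456, 0.457]
force: [0.5, 0.4, 0.3]
grip_width: -0.002
```

drive_tool([
  [-0.03,0.003,0.007],
  [-0.03,0.003,0.007],
  [-0.03,0.003,0.007],
  [-0.03,0.003,0.007],
  [-0.03,0.003,0.007],
  [-0.03,0.003,0.007],
  [-0.03,0.003,0.007],
  [-0.03,0.003,0.007],
  [-0.03,0.003,0.007],
  [-0.03,0.003,0.007],
  [-0.03,0.003,0.007],
  [-0.03,0.003,0.007],
  [-0.03,0.003,0.007],
  [-0.03,0.003,0.007],
  [-0.03,0.003,0.007],
  [-0.03,0.003,0.007],
  [-0.03,0.003,0.007],
  [-0.03,0.003,0.007],
  [0,0,0],
  [0,0,0],
], gripper=[1,1,1,1,1,1,1,1,1,1,1,1,1,1,1,1,1,1,1,1], turn=[0,0,0,0,0,0,0,0,0,0,0,0,0,0,0,0,0,0,0,0])

```text
time_s: 3.72
eef_pos: [433.8, 354.4, 176.7]
ee_rot: [-0.54, 0.541, -0.456, 0.456]
force: [-1.0, -0.7, -0.5]
grip_width: 0.003
```

```bash
python3 - <<'E'
from h import *
im,d,T=cap('wrist'); save('w1.png',im); P=world('wrist',d,T); hsv=cv2.cvtColor(im,cv2.COLOR_RGB2HSV)
m=(hsv[...,1]>110)&(hsv[...,0]>20)&(hsv[...,0]<35)&(P[...,2]>35)&(P[...,2]<60)
print(rect(P,m))
m=(hsv[...,1]>110)&(hsv[...,0]>45)&(hsv[...,0]<85)&(P[...,2]>35)&(P[...,2]<60)
print(rect(P,m))
go([434,356,60],-80.4)
E
```

```text
(np.int64(2678), array([435. , 356.1]), array([43.6, 46.8]), np.float32(99.0), np.float64(48.3))
(np.int64(2628), array([453.7, 241.2]), array([42.3, 47.2]), np.float32(100.1), np.float64(48.5))
pos [434.  353.5 177. ] yaw -80.3 tooly [-0.001 -0.001 -1.   ] turn 0.1 offset mm [ -2.6 117.    0.5] force [ 0.4 -0.1 -1. ] grip -0.0 t 3.77
```

View pics/w1.png

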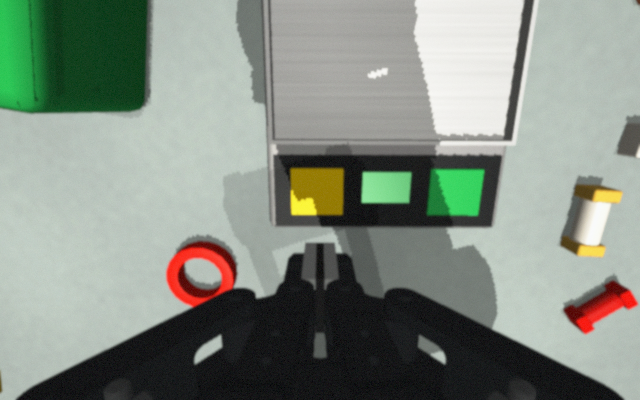

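drive_tool([
  [-0.0026,0.03,0.001],
  [0,0.03,0],
  [0,0.03,0],
  [0,0.02,0],
  [0,0.01,0],
  [0,0.004,0],
  [0,0,0],
  [0,0,0],
], gripper=[1,1,1,1,1,1,1,1], turn=[0,0,0,0,0,0,0,0])

```text
time_s: 4.43
eef_pos: [435.5, 356.3, 54.7]
ee_rot: [0.541, -0.539, 0.456, -0.457]
force: [-0.6, -0.1, 0.2]
grip_width: -0.003
```

drive_tool([
  [0,0.002,0],
  [0,0.001,0],
  [0,0,0],
  [0,0,0],
], gripper=[1,1,1,1], turn=[0,0,0,0])

```text
time_s: 4.77
eef_pos: [434.8, 356.3, 50.6]
ee_rot: [0.54, -0.54, 0.456, -0.456]
force: [-0.2, -0.4, 0.7]
grip_width: -0.001
```

drive_tool([
  [0,0.0008,0],
  [0,0.0007,0],
  [0,0.0005,0],
  [0,0,0],
  [0,0,0],
], gripper=[1,1,1,1,1], turn=[0,0,0,0,0])

```text
time_s: 5.18
eef_pos: [434.7, 356.3, 48.4]
ee_rot: [0.54, -0.54, 0.456, -0.456]
force: [-0.4, -0.2, 1.4]
grip_width: -0.0
```

drive_tool([
  [0,0.0006,0],
  [0,0,0],
  [0,0,0],
], gripper=[1,1,1], turn=[0,0,0])

```text
time_s: 5.43
eef_pos: [434.7, 356.3, 48.0]
ee_rot: [0.54, -0.54, 0.456, -0.456]
force: [-0.9, -0.7, 4.8]
grip_width: -0.002
```

drive_tool([
  [0,0.0006,0],
  [0,0,0],
  [0,0,0],
  [0,0,0],
  [0,0,0],
], gripper=[1,1,1,1,1], turn=[0,0,0,0,0])

```text
time_s: 5.85
eef_pos: [434.8, 356.3, 47.6]
ee_rot: [0.54, -0.54, 0.456, -0.456]
force: [-2.0, -1.0, 7.9]
grip_width: 0.005
```

drive_tool([
  [0,0.0005,0],
  [0,0,0],
  [0,0,0],
  [0,0,0],
  [0,0,0],
  [0,0,0],
], gripper=[1,1,1,1,1,1], turn=[0,0,0,0,0,0])

```text
time_s: 6.35
eef_pos: [434.8, 356.3, 47.3]
ee_rot: [0.54, -0.54, 0.456, -0.456]
force: [-3.3, -1.8, 11.2]
grip_width: 0.003
```

drive_tool([
  [0,-0.01,0],
  [0,-0.03,0],
  [0,-0.03,0],
  [0,-0.03,0],
  [0,0,0],
  [0,0,0],
], gripper=[1,1,1,1,1,1], turn=[0,0,0,0,0,0])

```text
time_s: 6.85
eef_pos: [435.3, 356.5, 148.1]
ee_rot: [0.541, -0.539, 0.456, -0.457]
force: [0.1, 0.1, -0.5]
grip_width: -0.002
```

```bash
python3 - <<'E'
from h import *
im,d,T=cap('top'); save('t2.png',im); P=world('top',d,T); z=P[...,2]
u,v=np.meshgrid(np.arange(640),np.arange(400))
for l,(cu,cv) in dict(glass=(285,186),cer1=(339,190),cer2=(286,240)).items():
    m=(abs(u-cu)<16)&(abs(v-cv)<15)&(z>6)&(z<35)
    print(l,rect(P,m))
go([442,90,90],97)
E
```

```text
glass (np.int64(111), array([628.2,  93.9]), array([66.8, 20.2]), np.float32(51.5), np.float64(17.9))
cer1 (np.int64(147), array([609. , -87.9]), array([66.2, 25.6]), np.float32(36.0), np.float64(21.6))
cer2 (np.int64(152), array([442.1,  89.7]), array([65.8, 25.8]), np.float32(6.9), np.float64(21.6))
pos [434.6 356.2 146.6] yaw -80.4 tooly [ 0.  0. -1.] turn 2.6 offset mm [265.1  56.5 -25.1] force [-0.2  0.4 -1.6] grip 0.002 t 6.9
```

View pics/t2.png

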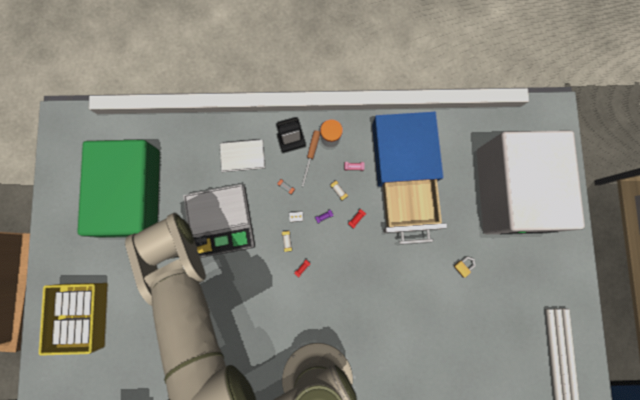

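drive_tool([
  [0,0,0],
  [0.0265,0,-0.0025],
  [0.0265,0,-0.0025],
  [0.0265,0,-0.0025],
  [0.0265,0,-0.0025],
  [0.0265,0,-0.0025],
  [0.0265,0,-0.0025],
  [0.0265,0,-0.0025],
  [0.0265,0,-0.0025],
  [0.0265,0,-0.0025],
  [0.0265,0,-0.0025],
  [0,0,0],
  [0,0,0],
  [0,0,0],
], gripper=[0,0,0,0,0,0,0,0,0,0,0,0,0,0], turn=[2.6,0,0,0,0,0,0,0,0,0,0,0,0,0])

```text
time_s: 8.07
eef_pos: [441.9, 90.5, 145.8]
ee_rot: [-0.529, 0.53, -0.469, 0.468]
force: [0.0, 0.4, -0.3]
grip_width: 0.995
```

```bash
python3 - <<'E'
from h import *
im,d,T=cap('wrist'); save('w2.png',im); P=world('wrist',d,T); z=P[...,2]
for r in ctrl.regions_of('wrist','ceramic_fuse1')[:4]: print(r['score'],rect(P,r['mask']&(z>6)&(z<40)))
go([442,90,5],97)
E
```

```text
0.97 (np.int64(2345), array([443.3,  89.8]), array([66.1, 25.6]), np.float32(5.9), np.float64(23.7))
0.87 (np.int64(2609), array([ 512.6, -144. ]), array([26.3, 65.6]), np.float32(138.2), np.float64(20.4))
0.57 (np.int64(2318), array([599.5, -95.6]), array([40., 28.]), np.float32(34.4), np.float64(21.2))
pos [442.   91.  146.1] yaw -82.9 tooly [-0.001  0.    -1.   ] turn 0.1 offset mm [  1.  141.1   0. ] force [-0.3  0.6 -0.7] grip 0.996 t 8.17
```

View pics/w2.png

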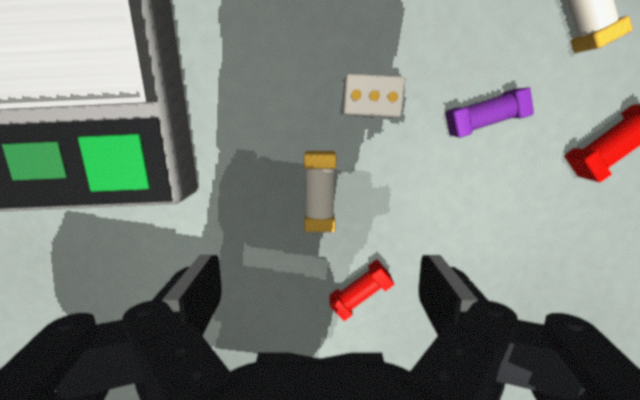

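drive_tool([
  [0.001,0.03,0.001],
  [0,0.03,0],
  [0,0.03,0],
  [0,0.03,0],
  [0,0.015,0],
  [0,0.006,0],
  [0,0,0],
  [0,0,0],
  [0,0,0],
  [0,0,0],
  [0,0,0],
  [0,0,0],
  [0,0,0],
  [0,0,0],
], gripper=[0,0,0,0,0,0,0,1,1,1,1,1,1,1], turn=[0,0,0,0,0,0,0,0,0,0,0,0,0,0], force=50)

```text
time_s: 9.33
eef_pos: [443.8, 89.3, 6.3]
ee_rot: [0.53, -0.529, 0.468, -0.469]
force: [-1.9, -0.6, 8.0]
grip_width: 0.258
```

drive_tool([
  [0,-0.03,0],
  [0,-0.03,0],
  [0,-0.03,0],
  [0,-0.03,0],
  [0,-0.02,0],
  [0,0,0],
  [0,0,0],
], gripper=[1,1,1,1,1,1,1], turn=[0,0,0,0,0,0,0])

```text
time_s: 9.92
eef_pos: [443.6, 89.3, 146.0]
ee_rot: [0.53, -0.529, 0.468, -0.469]
force: [-0.9, -0.4, -1.2]
grip_width: 0.26
```

```bash
python3 - <<'E'
from h import *
im,d,T=cap('wrist'); save('w3.png',im)
y=np.radians(9.6); ex=np.array([np.cos(y),np.sin(y),0]); ey=np.array([-ex[1],ex[0],0]); pan=np.array([547,316,0])
for k in (-53,0,53): go(pan+k*ey+[0,0,120],99.6)
E
```

```text
pos [442.9  89.3 144.9] yaw -83.0 tooly [-0.001  0.    -1.   ] turn -2.6 offset mm [-153.2   24.8  140.4] force [-0.2 -0.7 -1.6] grip 0.263 t 9.97
pos [442.9  89.3 144.9] yaw -83.0 tooly [-0.001  0.    -1.   ] turn -2.6 offset mm [-206.2   24.8  140.4] force [-0.2 -0.7 -1.6] grip 0.263 t 9.97
pos [442.9  89.3 144.9] yaw -83.0 tooly [-0.001  0.    -1.   ] turn -2.6 offset mm [-259.2   24.9  140.4] force [-0.2 -0.7 -1.6] grip 0.263 t 9.97
```

View pics/w3.png

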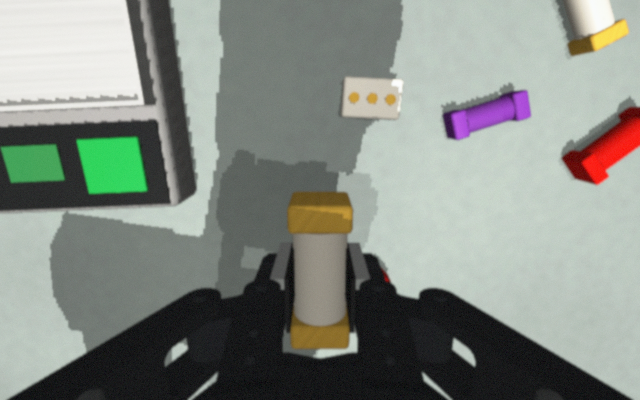

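drive_tool([
  [0,0,0],
  [-0.026,0,0.014],
  [-0.026,0,0.014],
  [-0.026,0,0.014],
  [-0.026,0,0.014],
  [-0.026,0,0.014],
  [-0.026,0,0.014],
  [-0.026,0,0.014],
  [-0.026,0,0.014],
  [-0.026,0,0.014],
  [-0.026,0,0.014],
  [0,0,0],
  [0,0.03,0],
  [0,0.03,0],
  [0,0.02,0],
  [0,0,0],
  [0,0,0],
], gripper=[1,1,1,1,1,1,1,1,1,1,1,1,1,1,1,1,1], turn=[-2.6,0,0,0,0,0,0,0,0,0,0,0,0,0,0,0,0])

```text
time_s: 11.38
eef_pos: [537.2, 368.4, 64.0]
ee_rot: [-0.539, 0.541, -0.457, 0.456]
force: [-0.7, -0.2, -0.2]
grip_width: 0.258
```

```bash
python3 - <<'E'
from h import *
im,d,T=cap('wrist'); save('w4.png',im)
y=np.radians(9.6); ex=np.array([np.cos(y),np.sin(y),0]); ey=np.array([-ex[1],ex[0],0]); pan=np.array([547,316,0])
go(pan+53*ey+[0,0,55],99.6)
E
```

```text
pos [538.2 368.9  65.8] yaw -80.4 tooly [-0. -0. -1.] turn 0.0 offset mm [ 0.6 10.8 -0.1] force [ 0.8 -0.2 -0.1] grip 0.26 t 11.43
```

View pics/w4.png

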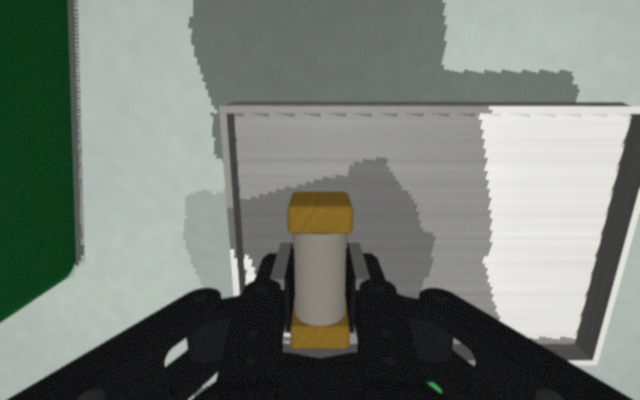

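drive_tool([
  [0,0.007,0],
  [0,0.003,0],
  [0,0,0],
  [0,0,0],
  [0,0,0],
  [0,0,0],
  [0,-0.01,0],
  [0,-0.03,0],
  [0,-0.03,0],
  [0,-0.03,0],
  [0,0,0],
  [0,0,0],
], gripper=[1,1,1,0.57,0.57,0.57,0.57,0.57,0.57,0.57,0.57,0.57], turn=[0,0,0,0,0,0,0,0,0,0,0,0])

```text
time_s: 12.43
eef_pos: [538.7, 369.4, 158.3]
ee_rot: [0.542, -0.539, 0.456, -0.457]
force: [-0.3, 0.6, -1.2]
grip_width: 0.429
```

```bash
python3 - <<'E'
from h import *
im,d,T=cap('wrist'); save('w5.png',im)
im,d,T=cap('top'); save('t5.png',im); P=world('top',d,T); z=P[...,2]
u,v=np.meshgrid(np.arange(640),np.arange(400))
for l,(cu,cv) in dict(glass=(285,186),cer1=(339,190)).items():
    m=(abs(u-cu)<16)&(abs(v-cv)<15)&(z>6)&(z<35)
    print(l,rect(P,m))
go([609,-88,150],126); go([627,92.5,150],142)
E
```

```text
glass (np.int64(110), array([626. ,  90.9]), array([59.7, 20.3]), np.float32(52.1), np.float64(17.8))
cer1 (np.int64(149), array([609.4, -88.9]), array([66.3, 26.5]), np.float32(35.9), np.float64(21.4))
pos [537.7 368.9 155.2] yaw -80.4 tooly [-0.001 -0.    -1.   ] turn -26.4 offset mm [ 411.6    5.3 -210.8] force [ 0.1  0.1 -0.6] grip 0.43 t 12.53
pos [537.7 368.9 155.2] yaw -80.4 tooly [-0.001 -0.    -1.   ] turn -42.4 offset mm [ 240.6    5.3 -162.8] force [ 0.1  0.1 -0.6] grip 0.43 t 12.53
```

View pics/w5.png

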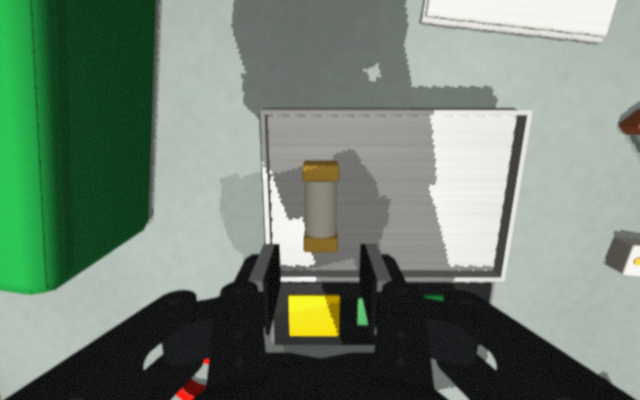

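View pics/t5.png

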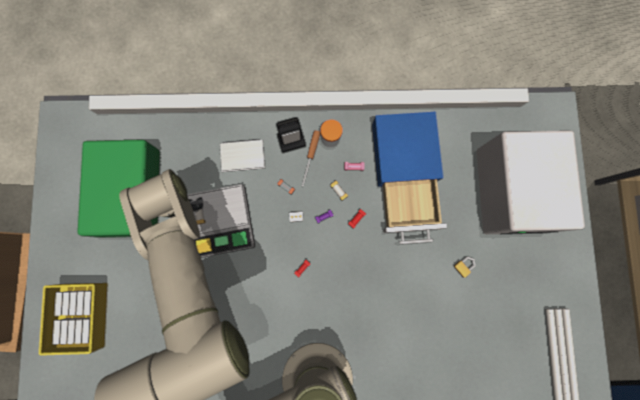

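drive_tool([
  [0,0,0],
  [0,0,0],
  [0,0,0],
  [0,0,0],
  [0.0294,0,-0.0151],
  [0.0294,0,-0.0151],
  [0.0294,0,-0.0151],
  [0.0294,0,-0.0151],
  [0.0294,0,-0.0151],
  [0.0294,0,-0.0151],
  [0.0294,0,-0.0151],
  [0.0294,0,-0.0151],
  [0.0294,0,-0.0151],
  [0.0294,0,-0.0151],
  [0.0294,0,-0.0151],
  [0.0294,0,-0.0151],
  [0.0294,0,-0.0151],
  [0.0294,0,-0.0151],
  [0,0,0],
  [0,0,0],
], gripper=[0.25,0.25,0.25,0.25,0.25,0.25,0.25,0.25,0.25,0.25,0.25,0.25,0.25,0.25,0.25,0.25,0.25,0.25,0.25,0.25], turn=[-6.6,-6.6,-6.6,-6.6,0,0,0,0,0,0,0,0,0,0,0,0,0,0,0,0])

```text
time_s: 14.2
eef_pos: [608.5, -89.4, 154.2]
ee_rot: [-0.63, 0.63, -0.323, 0.321]
force: [-0.0, 0.4, 0.1]
grip_width: 0.747
```

```bash
python3 - <<'E'
from h import *
im,d,T=cap('wrist'); save('w6.png',im); P=world('wrist',d,T); z=P[...,2]
for r in ctrl.regions_of('wrist','ceramic_fuse1')[:4]: print(r['score'],rect(P,r['mask']&(z>6)&(z<40)))
go([609,-88,8],126)
E
```

```text
0.92 (np.int64(2602), array([ 693.3, -142.8]), array([66., 26.]), np.float32(88.0), np.float64(23.2))
0.68 (np.int64(2168), array([610.4, -88.2]), array([65.6, 25.3]), np.float32(35.9), np.float64(23.7))
0.65 (np.int64(2001), array([ 513.4, -145.4]), array([26.2, 65.7]), np.float32(138.3), np.float64(22.0))
pos [608.7 -87.4 154.8] yaw -54.0 tooly [-0.002  0.001 -1.   ] turn 0.0 offset mm [  1.  146.8   0. ] force [ 0.2 -0.1 -0.9] grip 0.748 t 14.3
```

View pics/w6.png

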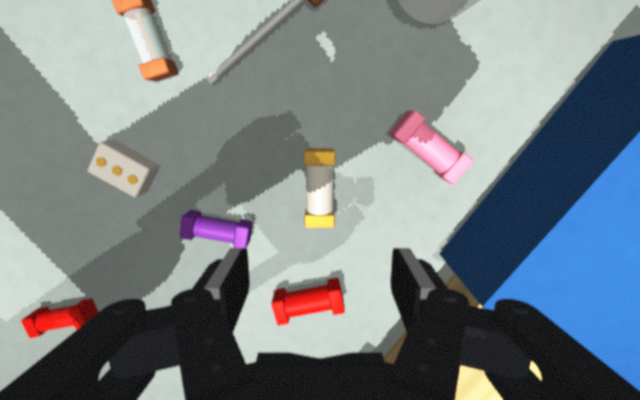

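drive_tool([
  [0.001,0.03,0.001],
  [0,0.03,0],
  [0,0.03,0],
  [0,0.03,0],
  [0,0.02,0],
  [0,0.007,0],
  [0,0,0],
  [0,0,0],
  [0,0,0],
  [0,0,0],
  [0,0,0],
  [0,0,0],
  [0,0,0],
  [0,0,0],
], gripper=[0.25,0.25,0.25,0.25,0.25,0.25,0.25,1,1,1,1,1,1,1], turn=[0,0,0,0,0,0,0,0,0,0,0,0,0,0])

```text
time_s: 15.47
eef_pos: [611.3, -88.5, 10.3]
ee_rot: [0.63, -0.63, 0.32, -0.322]
force: [-0.9, 1.3, 5.7]
grip_width: 0.256
```

drive_tool([
  [0,-0.03,0],
  [0,-0.03,0],
  [0,-0.03,0],
  [0,-0.03,0],
  [0,-0.02,0],
  [0,0,0],
  [0,0,0],
], gripper=[1,1,1,1,1,1,1], turn=[0,0,0,0,0,0,0])

```text
time_s: 16.05
eef_pos: [610.7, -88.5, 149.5]
ee_rot: [0.63, -0.63, 0.32, -0.322]
force: [1.0, 0.1, -1.3]
grip_width: 0.254
```

```bash
python3 - <<'E'
from h import *
y=np.radians(9.6); ex=np.array([np.cos(y),np.sin(y),0]); ey=np.array([-ex[1],ex[0],0]); pan=np.array([547,316,0])
go(pan+0*ey+[0,0,140],99.6)
E
```

```text
pos [610.7 -88.5 149.5] yaw -54.0 tooly [ 0.002 -0.001 -1.   ] turn 26.4 offset mm [-409.4    9.1    4.7] force [ 1.   0.1 -1.3] grip 0.254 t 16.05
```

drive_tool([
  [0,0,0],
  [0,0,0],
  [0,0,0],
  [0,0,0],
  [-0.0292,0,0.0003],
  [-0.0292,0,0.0003],
  [-0.0292,0,0.0003],
  [-0.0292,0,0.0003],
  [-0.0292,0,0.0003],
  [-0.0292,0,0.0003],
  [-0.0292,0,0.0003],
  [-0.0292,0,0.0003],
  [-0.0292,0,0.0003],
  [-0.0292,0,0.0003],
  [-0.0292,0,0.0003],
  [-0.0292,0,0.0003],
  [-0.0292,0,0.0003],
  [-0.0292,0,0.0003],
  [0,0,0],
  [0,0,0],
], gripper=[1,1,1,1,1,1,1,1,1,1,1,1,1,1,1,1,1,1,1,1], turn=[6.6,6.6,6.6,6.6,0,0,0,0,0,0,0,0,0,0,0,0,0,0,0,0])

```text
time_s: 17.72
eef_pos: [545.2, 316.2, 146.7]
ee_rot: [-0.54, 0.542, -0.456, 0.455]
force: [-0.2, -0.5, -2.6]
grip_width: 0.257
```

```bash
python3 - <<'E'
from h import *
im,d,T=cap('wrist'); save('w7.png',im)
y=np.radians(9.6); ex=np.array([np.cos(y),np.sin(y),0]); ey=np.array([-ex[1],ex[0],0]); pan=np.array([547,316,0])
go(pan+0*ey+[0,0,58],99.6)
E
```

```text
pos [545.6 315.1 147. ] yaw -80.3 tooly [-0.002 -0.001 -1.   ] turn 0.1 offset mm [-0.7 89.   1.7] force [ 0.1 -0.1 -0.6] grip 0.261 t 17.77
```

View pics/w7.png

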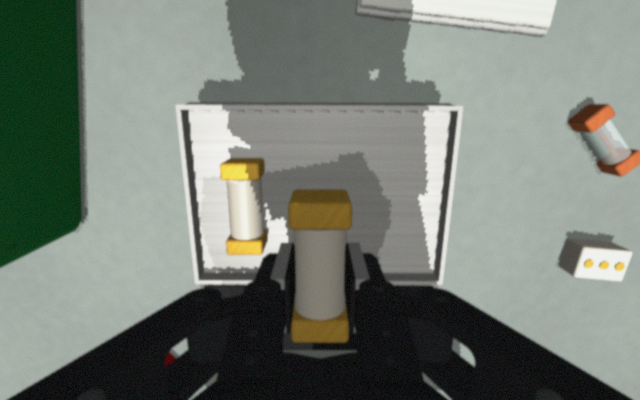

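drive_tool([
  [-0.001,0.03,0.001],
  [0,0.03,0],
  [0,0.02,0],
  [0,0.007,0],
  [0,0.002,0],
  [0,0,0],
  [0,0,0],
  [0,0,0],
  [0,0,0],
  [0,-0.01,0],
  [0,-0.03,0],
  [0,-0.03,0],
  [0,-0.03,0],
  [0,0,0],
  [0,0,0],
], gripper=[1,1,1,1,1,1,0.58,0.58,0.58,0.58,0.58,0.58,0.58,0.58,0.58], turn=[0,0,0,0,0,0,0,0,0,0,0,0,0,0,0])

```text
time_s: 19.02
eef_pos: [547.8, 316.8, 162.2]
ee_rot: [0.542, -0.539, 0.455, -0.457]
force: [-0.3, -1.1, -1.2]
grip_width: 0.42
```

```bash
python3 - <<'E'
from h import *
im,d,T=cap('wrist'); save('w8.png',im)
im,d,T=cap('top'); P=world('top',d,T); z=P[...,2]
u,v=np.meshgrid(np.arange(640),np.arange(400))
m=(abs(u-285)<16)&(abs(v-186)<15)&(z>6)&(z<35)
print(rect(P,m))
go([627,92,150],142)
E
```

```text
(np.int64(109), array([625.9,  91.2]), array([59.5, 20.2]), np.float32(51.8), np.float64(18.6))
pos [546.7 316.4 159.2] yaw -80.4 tooly [-0.001 -0.    -1.   ] turn -42.4 offset mm [ 201.4    9.2 -127.4] force [-0.3 -0.1 -0.6] grip 0.416 t 19.12
```

View pics/w8.png

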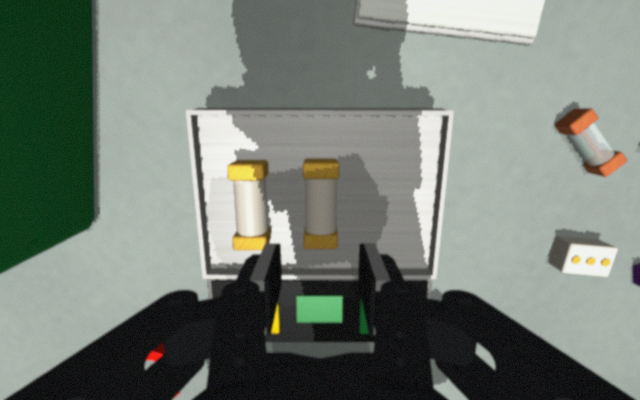

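drive_tool([
  [0,0,0],
  [0,0,0],
  [0,0,0],
  [0,0,0],
  [0,0,0],
  [0,0,0],
  [0.0252,0,-0.0159],
  [0.0252,0,-0.0159],
  [0.0252,0,-0.0159],
  [0.0252,0,-0.0159],
  [0.0252,0,-0.0159],
  [0.0252,0,-0.0159],
  [0.0252,0,-0.0159],
  [0.0252,0,-0.0159],
  [0,0,0],
  [0,0,0],
], gripper=[0.25,0.25,0.25,0.25,0.25,0.25,0.25,0.25,0.25,0.25,0.25,0.25,0.25,0.25,0.25,0.25], turn=[-7.07,-7.07,-7.07,-7.07,-7.07,-7.07,0,0,0,0,0,0,0,0,0,0])

```text
time_s: 20.45
eef_pos: [627.6, 91.0, 158.2]
ee_rot: [-0.668, 0.669, -0.232, 0.23]
force: [-0.0, 1.1, 0.4]
grip_width: 0.747
```

```bash
python3 - <<'E'
from h import *
im,d,T=cap('wrist'); save('w9.png',im); P=world('wrist',d,T); z=P[...,2]
for r in ctrl.regions_of('wrist','glass_fuse1')[:4]: print(r['score'],rect(P,r['mask']&(z>6)&(z<40)))
go([626,91.5,7],142)
E
```

```text
0.85 (np.int64(1182), array([524.1, -35.2]), array([22.1, 59.8]), np.float32(115.0), np.float64(17.8))
0.62 (np.int64(573), array([367.8,  29.8]), array([22.4, 25.9]), np.float32(134.1), np.float64(17.8))
0.6 (np.int64(1548), array([628.3,  91.3]), array([59.1, 21.5]), np.float32(51.3), np.float64(20.1))
pos [627.2  93.  158.8] yaw -37.9 tooly [-0.002  0.    -1.   ] turn 0.1 offset mm [  0.2 151.8  -1.8] force [0.8 1.2 0.4] grip 0.751 t 20.55
```

View pics/w9.png

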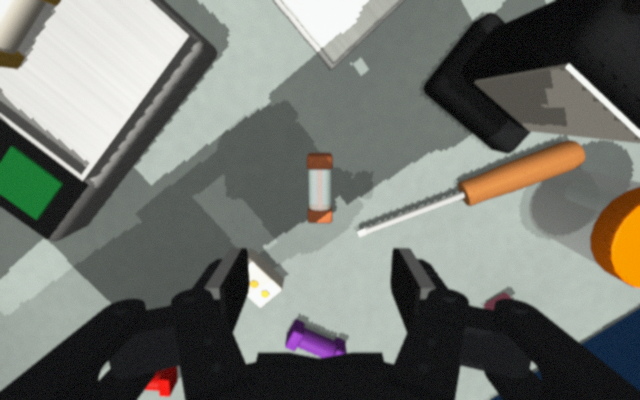

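drive_tool([
  [0.001,0.03,0],
  [0,0.03,0],
  [0,0.03,0],
  [0,0.03,0],
  [0,0.022,0],
  [0,0.009,0],
  [0,0,0],
  [0,0,0],
  [0,0,0],
  [0,0,0],
  [0,0,0],
  [0,0,0],
  [0,0,0],
  [0,0,0],
], gripper=[0.4,0.4,0.4,0.4,0.4,0.4,0.4,1,1,1,1,1,1,1], turn=[0,0,0,0,0,0,0,0,0,0,0,0,0,0])

```text
time_s: 21.72
eef_pos: [629.6, 91.8, 10.8]
ee_rot: [0.669, -0.668, 0.229, -0.231]
force: [-1.3, 0.9, 5.5]
grip_width: 0.204
```

drive_tool([
  [0,-0.03,0],
  [0,-0.03,0],
  [0,-0.03,0],
  [0,-0.03,0],
  [0,-0.02,0],
  [0,0,0],
  [0,0,0],
], gripper=[1,1,1,1,1,1,1], turn=[0,0,0,0,0,0,0])

```text
time_s: 22.3
eef_pos: [629.0, 91.6, 150.1]
ee_rot: [0.669, -0.668, 0.229, -0.231]
force: [0.5, -0.6, -1.5]
grip_width: 0.206
```

```bash
python3 - <<'E'
from h import *
y=np.radians(9.6); ex=np.array([np.cos(y),np.sin(y),0]); ey=np.array([-ex[1],ex[0],0]); pan=np.array([547,316,0])
go(pan-52*ey+[0,0,140],99.6)
E
```

```text
pos [629.   91.6 150.1] yaw -38.0 tooly [ 0.003 -0.    -1.   ] turn 42.4 offset mm [-182.9    9.9  -43.5] force [ 0.5 -0.6 -1.5] grip 0.206 t 22.3
```

drive_tool([
  [0,0,0],
  [0,0,0],
  [0,0,0],
  [0,0,0],
  [0,0,0],
  [0,0,0],
  [-0.0261,0,-0.0062],
  [-0.0261,0,-0.0062],
  [-0.0261,0,-0.0062],
  [-0.0261,0,-0.0062],
  [-0.0261,0,-0.0062],
  [-0.0261,0,-0.0062],
  [-0.0261,0,-0.0062],
  [0,0,0],
  [0,0,0],
], gripper=[1,1,1,1,1,1,1,1,1,1,1,1,1,1,1], turn=[7.07,7.07,7.07,7.07,7.07,7.07,0,0,0,0,0,0,0,0,0])

```text
time_s: 23.55
eef_pos: [554.3, 265.2, 147.4]
ee_rot: [-0.54, 0.541, -0.456, 0.455]
force: [0.1, -0.6, -1.6]
grip_width: 0.201
```

```bash
python3 - <<'E'
from h import *
im,d,T=cap('wrist'); save('w10.png',im)
y=np.radians(9.6); ex=np.array([np.cos(y),np.sin(y),0]); ey=np.array([-ex[1],ex[0],0]); pan=np.array([547,316,0])
go(pan-52*ey+[0,0,58.5],99.6)
E
```

```text
pos [554.9 264.3 147.6] yaw -80.3 tooly [-0.002 -0.001 -1.   ] turn 0.1 offset mm [-0.3 89.1  1. ] force [ 0.4 -0.4 -0.7] grip 0.209 t 23.6
```

View pics/w10.png

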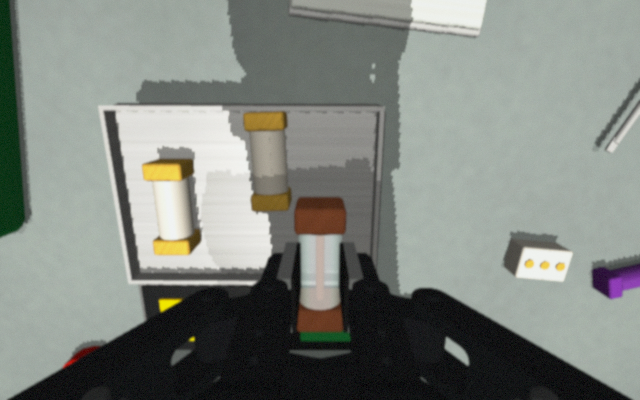

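```bash
cat >> h.py <<'E'
def pl(p,yaw=9.6,o=(547,316)):
    y=np.radians(yaw); dx,dy=np.array(p[:2])-o; return np.round([dx*np.cos(y)+dy*np.sin(y),-dx*np.sin(y)+dy*np.cos(y)],1)
def pw(x,y,z,yaw=9.6,o=(547,316)):
    a=np.radians(yaw); return np.array([o[0]+x*np.cos(a)-y*np.sin(a),o[1]+x*np.sin(a)+y*np.cos(a),z])
E
python3 - <<'E'
from h import *
im,d,T=cap('wrist'); P=world('wrist',d,T); z=P[...,2]; u,v=np.meshgrid(np.arange(640),np.arange(400))
for a,b,c,e in [(240,296,108,212),(138,205,150,260)]:
    m=(u>a)&(u<b)&(v>c)&(v<e)&(z>53)&(z<90); r=rect(P,m); print(r, pl(r[1]))
m=(u>130)&(u<240)&(v>120)&(v<150);print(np.median(z[m]))
# pan rim extents
m=(u>90)&(u<395)&(v>90)&(v<290)&(z>55)&(z<64); r=rect(P,m); print('rim',r,pl(r[1]))
go(pw(-24,-53,58.5),99.6)
E
```

```text
(np.int64(3857), array([583.5, 303.3]), array([67.4, 36. ]), np.float32(9.7), np.float64(70.1)) [ 33.9 -18.6]
(np.int64(3823), array([537.6, 367.7]), array([66.2, 26.2]), np.float32(9.6), np.float64(69.3)) [-0.6 52.5]
47.04697163194783
rim (np.int64(4400), array([549.6, 317.1]), array([132.2, 190.9]), np.float32(99.6), np.float64(59.3)) [2.7 0.7]
pos [555.3 263.8 147.8] yaw -80.4 tooly [-0.001 -0.001 -1.   ] turn -0.0 offset mm [  0.1  89.3 -23.3] force [ 0.8 -1.  -0.4] grip 0.203 t 23.65
```

drive_tool([
  [0,0,-0.022],
  [0,0.03,0],
  [0,0.03,0],
  [0,0.02,0],
  [0,0.007,0],
  [0,0.002,0],
  [0,0,0],
  [0,0,0],
  [0,0,0],
  [0,0,0],
  [0,-0.01,0],
  [0,-0.03,0],
  [0,-0.03,0],
  [0,-0.03,0],
  [0,0,0],
  [0,0,0],
], gripper=[1,1,1,1,1,1,1,0.64,0.64,0.64,0.64,0.64,0.64,0.64,0.64,0.64], turn=[0,0,0,0,0,0,0,0,0,0,0,0,0,0,0,0])

```text
time_s: 24.98
eef_pos: [534.3, 261.0, 162.1]
ee_rot: [0.541, -0.539, 0.455, -0.457]
force: [-0.7, 0.7, -1.4]
grip_width: 0.363
```

```bash
python3 - <<'E'
from h import *
im,d,T=cap('wrist'); save('w11.png',im)
go([453.5,242,110],99.6)
E
```

```text
pos [533.5 260.8 160.3] yaw -80.4 tooly [ 0.001  0.    -1.   ] turn 0.0 offset mm [  5.2  50.2 -82.1] force [0.1 0.4 0. ] grip 0.36 t 25.03
```

View pics/w11.png

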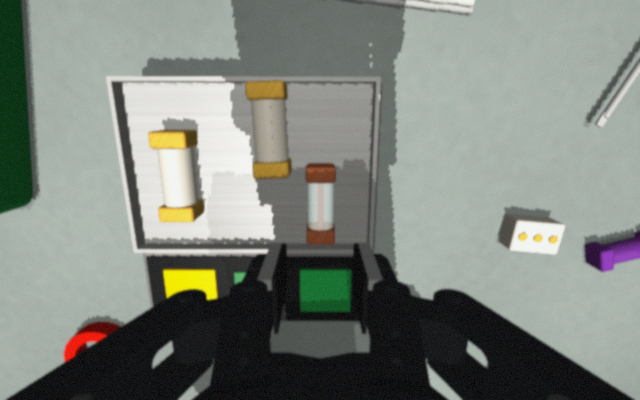

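drive_tool([
  [0.0052,0,-0.0281],
  [0,0,-0.027],
  [0,0,-0.027],
  [0,0,0],
  [0,0.03,0],
  [0,0.03,0],
  [0,0.03,0],
  [0,0.013,0],
  [0,0.004,0],
  [0,0,0],
  [0,0,0],
  [0,0,0],
], gripper=[1,1,1,1,1,1,1,1,1,1,1,1], turn=[0,0,0,0,0,0,0,0,0,0,0,0])

```text
time_s: 26.03
eef_pos: [454.2, 242.1, 53.6]
ee_rot: [0.541, -0.54, 0.456, -0.457]
force: [0.1, 0.8, 0.2]
grip_width: 0.001
```

drive_tool([
  [0,0.001,0],
  [0,0.001,0],
  [0,0,0],
  [0,0,0],
], gripper=[1,1,1,1], turn=[0,0,0,0])

```text
time_s: 26.37
eef_pos: [453.6, 242.0, 50.8]
ee_rot: [0.54, -0.54, 0.456, -0.456]
force: [0.5, -0.9, 0.6]
grip_width: -0.005
```

drive_tool([
  [0,0.001,0],
  [0,0.001,0],
  [0,0.0006,0],
  [0,0.0006,0],
  [0,0,0],
  [0,0,0],
], gripper=[1,1,1,1,1,1], turn=[0,0,0,0,0,0])

```text
time_s: 26.87
eef_pos: [453.6, 242.0, 47.8]
ee_rot: [0.54, -0.54, 0.456, -0.456]
force: [-0.9, -0.4, 5.1]
grip_width: 0.0
```

drive_tool([
  [0,0.0004,0],
  [0,0,0],
  [0,0,0],
  [0,0,0],
  [0,0,0],
  [0,0,0],
], gripper=[1,1,1,1,1,1], turn=[0,0,0,0,0,0])

```text
time_s: 27.37
eef_pos: [453.6, 242.0, 47.5]
ee_rot: [0.54, -0.54, 0.456, -0.456]
force: [-2.6, -0.9, 7.8]
grip_width: -0.001
```

drive_tool([
  [0,0.0006,0],
  [0,0,0],
  [0,0,0],
  [0,0,0],
  [0,0,0],
  [0,0,0],
], gripper=[1,1,1,1,1,1], turn=[0,0,0,0,0,0])

```text
time_s: 27.87
eef_pos: [453.6, 242.0, 47.3]
ee_rot: [0.54, -0.54, 0.456, -0.456]
force: [-4.3, -2.0, 11.2]
grip_width: 0.002
```

drive_tool([
  [0,-0.01,0],
  [0,-0.03,0],
  [0,-0.03,0],
  [0,-0.03,0],
  [0,-0.02,0],
  [0,0,0],
  [0,0,0],
], gripper=[1,1,1,1,1,1,1], turn=[0,0,0,0,0,0,0])

```text
time_s: 28.45
eef_pos: [453.7, 242.0, 167.2]
ee_rot: [0.541, -0.54, 0.456, -0.457]
force: [-0.7, -0.2, -0.2]
grip_width: -0.0
```

```bash
python3 - <<'E'
from h import *
im,d,T=cap('wrist'); save('w12.png',im); P=world('wrist',d,T); z=P[...,2]
for q in ['glass_fuse1','ceramic_fuse1']:
  for r in ctrl.regions_of('wrist',q)[:4]:
    x=rect(P,r['mask']&(z>53)&(z<90)) if (r['mask']&(z>53)&(z<90)).sum()>20 else None
    print(q,round(r['score'],2),x,x and pl(x[1],o=(549.6,317.1)))
go([534,261,120],99.6)
E
```

```text
glass_fuse1 0.84 (np.int64(2572), array([533.1, 259.8]), array([59.6, 21.4]), np.float32(10.2), np.float64(67.3)) [-25.8 -53.7]
glass_fuse1 0.61 None None
glass_fuse1 0.54 None None
ceramic_fuse1 0.79 (np.int64(4429), array([537.1, 367.6]), array([65. , 26.6]), np.float32(9.7), np.float64(69.6)) [-3.9 51.9]
ceramic_fuse1 0.66 (np.int64(2213), array([565.8, 301.7]), array([34.4, 26.2]), np.float32(12.0), np.float64(70.0)) [ 13.4 -17.9]
pos [452.9 241.8 165.3] yaw -80.4 tooly [-0.002 -0.001 -1.   ] turn 0.0 offset mm [-5.4 45.1 83.2] force [ 0.6 -0.2  0.1] grip 0.001 t 28.6
```

View pics/w12.png

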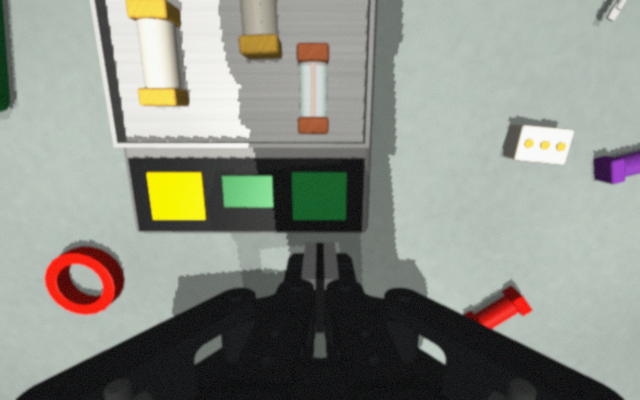

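drive_tool([
  [-0.005,0,0.0275],
  [0,0,0.0275],
  [0,0,0.0275],
  [0,0,0],
  [0,0.03,0],
  [0,0.03,0],
  [0,0.03,0],
  [0,0.012,0],
  [0,0.005,0],
  [0,0,0],
  [0,0,0],
  [0,0,0],
  [0,0,0],
  [0,0,0],
  [0,0,0],
  [0,0,0],
  [0,0,0],
], gripper=[0.62,0.62,0.62,0.62,0.62,0.62,0.62,0.62,0.62,0.62,0.62,1,1,1,1,1,1], turn=[0,0,0,0,0,0,0,0,0,0,0,0,0,0,0,0,0])

```text
time_s: 30.02
eef_pos: [534.9, 260.9, 61.3]
ee_rot: [0.541, -0.539, 0.456, -0.457]
force: [-1.2, -0.6, 6.5]
grip_width: 0.179
```

drive_tool([
  [0,-0.03,0],
  [0,-0.03,0],
  [0,-0.03,0],
  [0,-0.03,0],
  [0,0,0],
  [0,0,0],
], gripper=[1,1,1,1,1,1], turn=[0,0,0,0,0,0])

```text
time_s: 30.52
eef_pos: [534.6, 260.9, 181.5]
ee_rot: [0.541, -0.539, 0.455, -0.457]
force: [-0.4, 0.5, -1.5]
grip_width: 0.177
```

```bash
python3 - <<'E'
from h import *
im,d,T=cap('wrist'); save('w13.png',im)
im,d,T=cap('top'); P=world('top',d,T); z=P[...,2]; u,v=np.meshgrid(np.arange(640),np.arange(400)); save('t13.png',im)
reg=(u>365)&(u<460)&(v>100)&(v<250)
for m in [reg&(z>83)&(z<97),reg&(v>220)&(z>70)&(z<85),reg&(v>175)&(v<232)&(z>10)&(z<40)]: print(rect(P,m))
go([530,-325,180],92.8)
E
```

```text
(np.int64(4040), array([ 738.6, -316.3]), array([226.7, 201.3]), np.float32(2.9), np.float64(88.1))
(np.int64(280), array([ 474.3, -328.1]), array([ 17.8, 194. ]), np.float32(91.8), np.float64(75.3))
(np.int64(1948), array([ 563.6, -330.1]), array([146.2, 151.1]), np.float32(92.8), np.float64(20.4))
pos [533.6 260.5 178.7] yaw -80.4 tooly [-0.001 -0.    -1.   ] turn 6.8 offset mm [584.7  -1.1 -32.2] force [ 0.1 -0.8 -1. ] grip 0.176 t 30.62
```

View pics/w13.png

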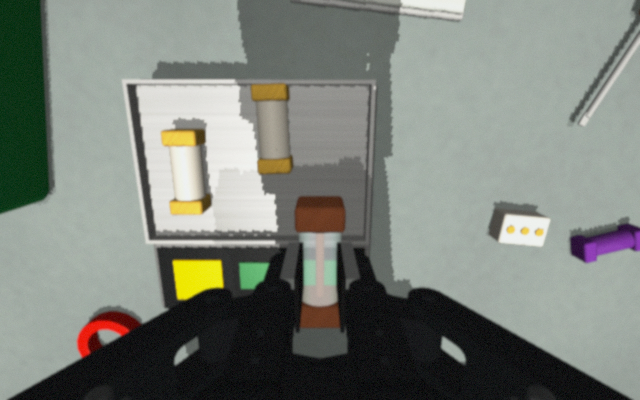

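```bash
python3 - <<'E'
from h import *
k=dict(yaw=2.8,o=(485,-327.3))
go(pw(38,-38,180,**k),2.8)
E
```

```text
pos [533.6 260.5 178.7] yaw -80.4 tooly [-0.001 -0.    -1.   ] turn -83.2 offset mm [ -39.2   -1.1 -622.8] force [ 0.1 -0.8 -1. ] grip 0.176 t 30.62
```

View pics/t13.png

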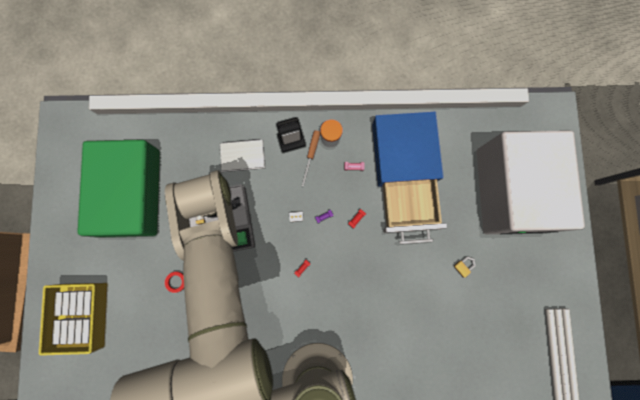

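drive_tool([
  [0,0,0],
  [0,0,0],
  [0,0,0],
  [0,0,0],
  [0,0,0],
  [0,0,0],
  [0,0,0],
  [0,0,0],
  [0,0,0],
  [0,0,0],
  [0,0,0],
  [0,0,0],
], gripper=[1,1,1,1,1,1,1,1,1,1,1,1], turn=[-6.93,-6.93,-6.93,-6.93,-6.93,-6.93,-6.93,-6.93,-6.93,-6.93,-6.93,-6.93])

```text
time_s: 31.62
eef_pos: [533.5, 260.5, 177.9]
ee_rot: [-0.707, 0.707, 0.018, -0.02]
force: [-0.5, 0.0, -0.0]
grip_width: 0.177
```

drive_tool([
  [-0.002,0,-0.0311],
  [-0.002,0,-0.0311],
  [-0.002,0,-0.0311],
  [-0.002,0,-0.0311],
  [-0.002,0,-0.0311],
  [-0.002,0,-0.0311],
  [-0.002,0,-0.0311],
  [-0.002,0,-0.0311],
  [-0.002,0,-0.0311],
  [-0.002,0,-0.0311],
  [-0.002,0,-0.0311],
  [-0.002,0,-0.0311],
  [-0.002,0,-0.0311],
  [-0.002,0,-0.0311],
  [-0.002,0,-0.0311],
  [-0.002,0,-0.0311],
  [-0.002,0,-0.0311],
  [-0.002,0,-0.0311],
  [-0.002,0,-0.0311],
  [-0.002,0,-0.0311],
], gripper=[1,1,1,1,1,1,1,1,1,1,1,1,1,1,1,1,1,1,1,1], turn=[0,0,0,0,0,0,0,0,0,0,0,0,0,0,0,0,0,0,0,0])

```text
time_s: 33.28
eef_pos: [523.6, -363.7, 177.9]
ee_rot: [0.708, -0.706, -0.016, 0.018]
force: [0.5, -0.2, -0.3]
grip_width: 0.177
```

drive_tool([
  [0,0,0],
  [0,0,0],
], gripper=[1,1], turn=[0,0])

```text
time_s: 33.45
eef_pos: [523.4, -363.4, 177.4]
ee_rot: [0.708, -0.706, -0.016, 0.017]
force: [-0.3, 0.2, -0.6]
grip_width: 0.175
```

```bash
python3 - <<'E'
from h import *
im,d,T=cap('wrist'); save('w14.png',im); P=world('wrist',d,T); z=P[...,2]; np.save('P.npy',P)
k=dict(yaw=2.8,o=(485,-327.3))
go(pw(38,-38,35,**k),2.8)
E
```

```text
pos [ 523.8 -362.3  177.9] yaw 2.7 tooly [-0.002  0.002 -1.   ] turn -0.1 offset mm [  1.2 142.9  -1.5] force [-0.1 -0.  -1.1] grip 0.179 t 33.5
```

View pics/w14.png

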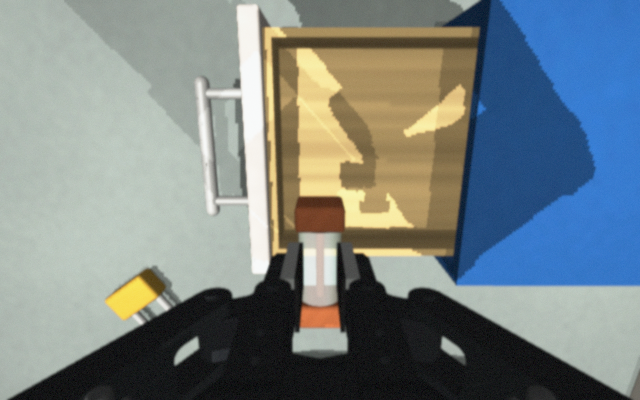

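```bash
python3 - <<'E'
from h import *
P=np.load('P.npy')
for c in range(236,500,6): print(c,P[130,c].round(0),end=' ')
print()
for r in range(20,262,8): print(r,P[r,380].round(0),end=' ')
E
```

```text
236 [ 443. -318.    1.] 242 [ 448. -318.    0.] 248 [ 470. -313.   78.] 254 [ 475. -312.   78.] 260 [ 479. -312.   78.] 266 [ 481. -313.   67.] 272 [ 486. -312.   69.] 278 [ 487. -314.   43.] 284 [ 490. -315.   23.] 290 [ 495. -315.   22.] 296 [ 501. -314.   22.] 302 [ 506. -314.   22.] 308 [ 511. -314.   23.] 314 [ 516. -314.   21.] 320 [ 522. -313.   21.] 326 [ 527. -313.   23.] 332 [ 532. -313.   22.] 338 [ 537. -313.   23.] 344 [ 543. -312.   22.] 350 [ 548. -312.   22.] 356 [ 553. -312.   22.] 362 [ 558. -312.   22.] 368 [ 564. -311.   22.] 374 [ 569. -311.   21.] 380 [ 574. -311.   22.] 386 [ 579. -311.   22.] 392 [ 585. -310.   23.] 398 [ 590. -310.   23.] 404 [ 595. -310.   22.] 410 [ 601. -310.   21.] 416 [ 606. -309.   21.] 422 [ 611. -309.   23.] 428 [ 616. -309.   22.] 434 [ 621. -309.   24.] 440 [ 626. -308.   23.] 446 [ 632. -308.   22.] 452 [ 637. -308.   21.] 458 [ 642. -308.   22.] 464 [ 647. -307.   22.] 470 [ 626. -305.   82.] 476 [ 627. -304.   90.] 482 [ 630. -304.   91.] 488 [ 635. -304.   91.] 494 [ 638. -304.   91.] 
20 [ 569. -219.    0.] 28 [ 559. -240.   68.] 36 [ 560. -245.   67.] 44 [ 564. -246.   42.] 52 [ 568. -248.   22.] 60 [ 569. -254.   21.] 68 [ 569. -260.   21.] 76 [ 570. -267.   21.] 84 [ 570. -273.   22.] 92 [ 571. -279.   23.] 100 [ 571. -286.   23.] 108 [ 572. -292.   23.] 116 [ 573. -299.   22.] 124 [ 573. -306.   23.] 132 [ 521. -296.  320.] 140 [ 575. -320.   22.] 148 [ 576. -327.   22.] 156 [ 576. -333.   23.] 164 [ 577. -341.   22.] 172 [ 578. -348.   21.] 180 [ 579. -356.   21.] 188 [ 579. -363.   22.] 196 [ 580. -370.   22.] 204 [ 581. -378.   22.] 212 [ 581. -386.   22.] 220 [ 582. -393.   23.] 228 [ 583. -402.   22.] 236 [ 580. -404.   38.] 244 [ 577. -404.   57.] 252 [ 575. -406.   68.] 260 [ 591. -445.   -0.]
```

```bash
python3 - <<'E'
from h import *
k=dict(yaw=2.8,o=(489,-329.7))
go(pw(38,-38,37,**k),2.8)
E
```

```text
pos [ 523.8 -362.3  177.9] yaw 2.7 tooly [-0.002  0.002 -1.   ] turn -0.1 offset mm [  5.1 140.9  -4. ] force [-0.1 -0.  -1.1] grip 0.179 t 33.5
```

drive_tool([
  [0.005,0,-0.004],
  [0,0.03,0],
  [0,0.03,0],
  [0,0.03,0],
  [0,0.03,0],
  [0,0.015,0],
  [0,0.005,0],
  [0,0,0],
  [0,0,0],
  [0,0,0],
  [0,0,0],
  [0,-0.01,0],
  [0,-0.03,0],
  [0,-0.03,0],
  [0,-0.03,0],
  [0,-0.03,0],
  [0,-0.02,0],
  [0,0,0],
  [0,0,0],
], gripper=[1,1,1,1,1,1,1,1,0.64,0.64,0.64,0.64,0.64,0.64,0.64,0.64,0.64,0.64,0.64], turn=[0,0,0,0,0,0,0,0,0,0,0,0,0,0,0,0,0,0,0])

```text
time_s: 35.08
eef_pos: [529.7, -366.6, 191.4]
ee_rot: [-0.706, 0.708, 0.018, -0.016]
force: [0.6, 0.1, -1.3]
grip_width: 0.366
```

```bash
python3 - <<'E'
from h import *
im,d,T=cap('wrist'); save('w15.png',im)
im,d,T=cap('top'); P=world('top',d,T); z=P[...,2]; u,v=np.meshgrid(np.arange(640),np.arange(400)); save('t15.png',im)
hsv=cv2.cvtColor(im,cv2.COLOR_RGB2HSV)
reg=(u>180)&(u<262)&(v>175)&(v<235)&(z>62)&(z<85)
n,L,S,C=cv2.connectedComponentsWithStats(reg.astype(np.uint8))
for i in range(1,n):
    if S[i,4]>40: r=rect(P,L==i); print(r,pl(r[1],o=(549.6,317.1)),C[i])
go([538,367.5,170],99.6)
E
```

```text
(np.int64(158), array([580.6, 304.4]), array([67. , 26.4]), np.float32(11.5), np.float64(68.8)) [ 28.4 -17.7] [218.89240506 199.14556962]
(np.int64(155), array([536.3, 366.5]), array([66.3, 25.8]), np.float32(8.2), np.float64(69.2)) [-4.9 50.9] [198.99354839 213.18709677]
pos [ 529.1 -366.   188.8] yaw 2.8 tooly [-0.001  0.001 -1.   ] turn 83.2 offset mm [-721.7   19.5  131.1] force [-0.3  0.8 -0.6] grip 0.362 t 35.18
```

View pics/w15.png

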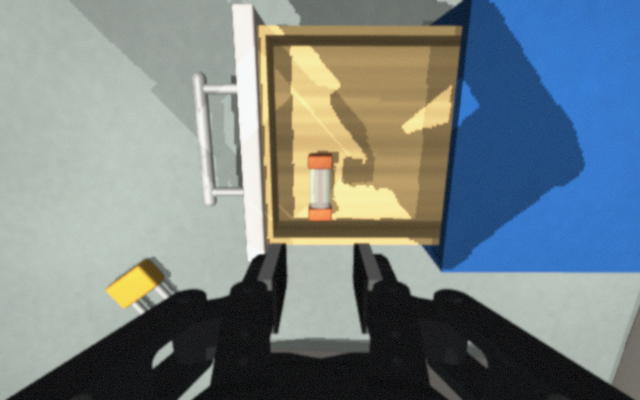

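View pics/t15.png

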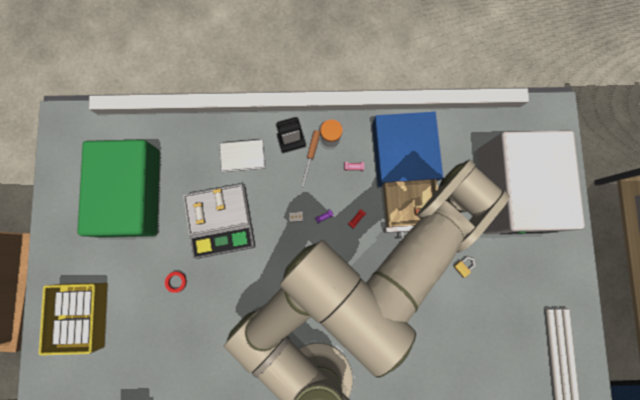

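drive_tool([
  [0.0022,0,0.0366],
  [0.0022,0,0.0366],
  [0.0022,0,0.0366],
  [0.0022,0,0.0366],
  [0.0022,0,0.0366],
  [0.0022,0,0.0366],
  [0.0022,0,0.0366],
  [0.0022,0,0.0366],
  [0.0022,0,0.0366],
  [0.0022,0,0.0366],
  [0.0022,0,0.0366],
  [0.0022,0,0.0366],
  [0.0022,0,0.0366],
  [0.0022,0,0.0366],
  [0.0022,0,0.0366],
  [0.0022,0,0.0366],
  [0.0022,0,0.0366],
  [0.0022,0,0.0366],
  [0.0022,0,0.0366],
  [0.0022,0,0.0366],
], gripper=[0.57,0.57,0.57,0.57,0.57,0.57,0.57,0.57,0.57,0.57,0.57,0.57,0.57,0.57,0.57,0.57,0.57,0.57,0.57,0.57], turn=[0,0,0,0,0,0,0,0,0,0,0,0,0,0,0,0,0,0,0,0])

```text
time_s: 36.85
eef_pos: [537.1, 368.6, 188.2]
ee_rot: [-0.707, 0.707, 0.016, -0.018]
force: [0.0, -0.6, 0.6]
grip_width: 0.43
```

drive_tool([
  [0,0,0],
  [0,0,0],
  [0,0,0],
  [0,0,0],
  [0,0,0],
  [0,0,0],
  [0,0,0],
  [0,0,0],
  [0,0,0],
  [0,0,0],
  [0,0,0],
  [0,0,0],
  [0,0,0],
  [0,0,0],
], gripper=[0.57,0.57,0.57,0.57,0.57,0.57,0.57,0.57,0.57,0.57,0.57,0.57,0.57,0.57], turn=[6.93,6.93,6.93,6.93,6.93,6.93,6.93,6.93,6.93,6.93,6.93,6.93,0,0])

```text
time_s: 38.02
eef_pos: [537.6, 366.8, 188.5]
ee_rot: [-0.54, 0.542, -0.456, 0.455]
force: [0.7, -0.2, 0.1]
grip_width: 0.428
```

```bash
python3 - <<'E'
from h import *
im,d,T=cap('wrist'); save('w16.png',im); P=world('wrist',d,T); z=P[...,2]
for r in ctrl.regions_of('wrist','ceramic_fuse1')[:4]:
    m=r['mask']&(z>53)&(z<90)
    if m.sum()>20: print(round(r['score'],2),rect(P,m))
go([537,367.5,57],99.6)
E
```

```text
0.74 (np.int64(2756), array([582.1, 305.2]), array([66.8, 26.4]), np.float32(11.8), np.float64(70.4))
0.7 (np.int64(2460), array([537.5, 368.4]), array([66.4, 25.9]), np.float32(10.0), np.float64(70.5))
pos [537.7 366.9 188.9] yaw -80.2 tooly [-0.001 -0.    -1.   ] turn 0.2 offset mm [ -0.8 131.9  -0.5] force [-0.3  0.2  0.1] grip 0.43 t 38.12
```

View pics/w16.png

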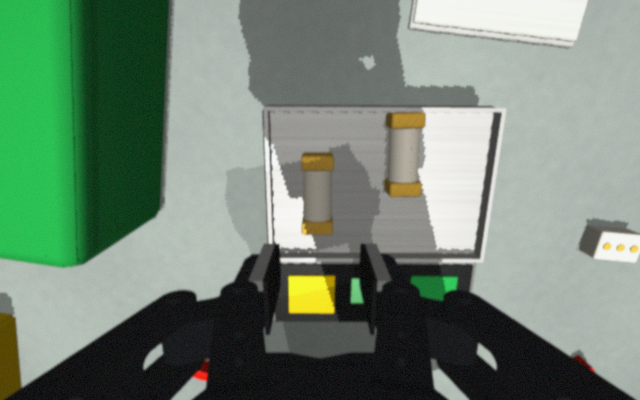

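drive_tool([
  [-0.001,0.03,0],
  [0,0.03,0],
  [0,0.03,0],
  [0,0.025,0],
  [0,0.012,0],
  [0,0.004,0],
  [0,0,0],
  [0,0,0],
  [0,0,0],
  [0,0,0],
  [0,0,0],
  [0,0,0],
  [0,0,0],
  [0,0,0],
], gripper=[0.57,0.57,0.57,0.57,0.57,0.57,0.57,0.57,1,1,1,1,1,1], turn=[0,0,0,0,0,0,0,0,0,0,0,0,0,0])

```text
time_s: 39.28
eef_pos: [538.6, 368.4, 60.6]
ee_rot: [0.541, -0.539, 0.456, -0.457]
force: [-0.9, -0.3, 5.8]
grip_width: 0.247
```

drive_tool([
  [0,-0.03,0],
  [0,-0.03,0],
  [0,-0.03,0],
  [0,-0.03,0],
  [0,0,0],
  [0,0,0],
], gripper=[1,1,1,1,1,1], turn=[0,0,0,0,0,0])

```text
time_s: 39.78
eef_pos: [538.3, 368.3, 180.8]
ee_rot: [0.542, -0.539, 0.456, -0.457]
force: [-1.2, 1.0, -1.5]
grip_width: 0.244
```

```bash
python3 - <<'E'
from h import *
im,d,T=cap('wrist'); save('w17.png',im)
k=dict(yaw=2.8,o=(489,-329.7))
go(pw(38,38,180,**k),2.8)
E
```

```text
pos [537.6 367.9 178.8] yaw -80.4 tooly [ 0.001  0.    -1.   ] turn -83.2 offset mm [ -44.7   -1.4 -656.4] force [-0.4  0.4 -2.1] grip 0.245 t 39.83
```

View pics/w17.png

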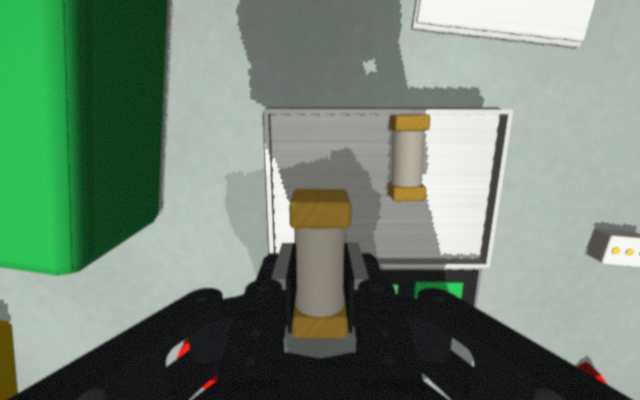

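drive_tool([
  [0,0,0],
  [0,0,0],
  [0,0,0],
  [0,0,0],
  [0,0,0],
  [0,0,0],
  [0,0,0],
  [0,0,0],
  [0,0,0],
  [0,0,0],
  [0,0,0],
  [0,0,0],
], gripper=[1,1,1,1,1,1,1,1,1,1,1,1], turn=[-6.93,-6.93,-6.93,-6.93,-6.93,-6.93,-6.93,-6.93,-6.93,-6.93,-6.93,-6.93])

```text
time_s: 40.83
eef_pos: [537.1, 367.7, 176.7]
ee_rot: [-0.706, 0.707, 0.018, -0.02]
force: [-0.5, 0.3, -1.8]
grip_width: 0.247
```

drive_tool([
  [-0.0022,0,-0.0328],
  [-0.0022,0,-0.0328],
  [-0.0022,0,-0.0328],
  [-0.0022,0,-0.0328],
  [-0.0022,0,-0.0328],
  [-0.0022,0,-0.0328],
  [-0.0022,0,-0.0328],
  [-0.0022,0,-0.0328],
  [-0.0022,0,-0.0328],
  [-0.0022,0,-0.0328],
  [-0.0022,0,-0.0328],
  [-0.0022,0,-0.0328],
  [-0.0022,0,-0.0328],
  [-0.0022,0,-0.0328],
  [-0.0022,0,-0.0328],
  [-0.0022,0,-0.0328],
  [-0.0022,0,-0.0328],
  [-0.0022,0,-0.0328],
  [-0.0022,0,-0.0328],
  [-0.0022,0,-0.0328],
], gripper=[1,1,1,1,1,1,1,1,1,1,1,1,1,1,1,1,1,1,1,1], turn=[0,0,0,0,0,0,0,0,0,0,0,0,0,0,0,0,0,0,0,0])

```text
time_s: 42.5
eef_pos: [524.8, -290.7, 177.0]
ee_rot: [0.708, -0.706, -0.016, 0.018]
force: [0.0, 0.1, -0.9]
grip_width: 0.247
```

drive_tool([
  [0,0,0],
  [0,0,0],
], gripper=[1,1], turn=[0,0])

```text
time_s: 42.67
eef_pos: [524.7, -290.4, 176.7]
ee_rot: [0.708, -0.706, -0.016, 0.017]
force: [0.2, 0.8, -1.3]
grip_width: 0.244
```

```bash
python3 - <<'E'
from h import *
im,d,T=cap('wrist'); save('w18.png',im)
k=dict(yaw=2.8,o=(489,-329.7))
go(pw(38,38,37,**k),2.8)
E
```

```text
pos [ 525.  -289.2  177. ] yaw 2.7 tooly [-0.002  0.002 -1.   ] turn -0.1 offset mm [  0.3 140.   -1. ] force [ 0.2  0.3 -0.5] grip 0.251 t 42.72
```

View pics/w18.png

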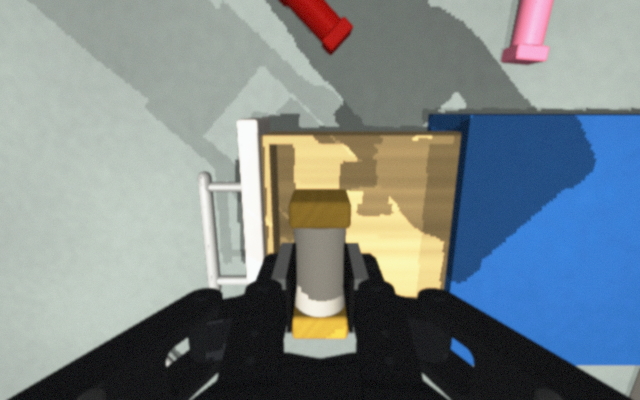

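drive_tool([
  [0.001,0,-0.001],
  [0,0.03,0],
  [0,0.03,0],
  [0,0.03,0],
  [0,0.03,0],
  [0,0.015,0],
  [0,0.005,0],
  [0,0,0],
  [0,0,0],
  [0,0,0],
  [0,0,0],
  [0,-0.01,0],
  [0,-0.03,0],
  [0,-0.03,0],
  [0,-0.03,0],
  [0,-0.03,0],
  [0,-0.02,0],
  [0,0,0],
  [0,0,0],
], gripper=[1,1,1,1,1,1,1,1,0.59,0.59,0.59,0.59,0.59,0.59,0.59,0.59,0.59,0.59,0.59], turn=[0,0,0,0,0,0,0,0,0,0,0,0,0,0,0,0,0,0,0])

```text
time_s: 44.3
eef_pos: [526.9, -290.6, 190.3]
ee_rot: [-0.706, 0.708, 0.018, -0.016]
force: [0.2, 0.3, -1.0]
grip_width: 0.404
```

```bash
python3 - <<'E'
from h import *
im,d,T=cap('wrist'); save('w19.png',im)
im,d,T=cap('top'); P=world('top',d,T); z=P[...,2]; u,v=np.meshgrid(np.arange(640),np.arange(400))
reg=(u>180)&(u<262)&(v>175)&(v<235)&(z>62)&(z<85)
r=rect(P,reg); print(r,pl(r[1],o=(549.6,317.1)))
go([582,304.5,188],2.8)
E
```

```text
(np.int64(152), array([580.1, 305.4]), array([66.6, 26.8]), np.float32(10.5), np.float64(69.5)) [ 28.1 -16.6]
pos [ 526.3 -290.1  187.9] yaw 2.8 tooly [-0.001  0.001 -1.   ] turn -0.0 offset mm [8.470e+01 3.000e-01 5.911e+02] force [-0.3 -0.2  0.2] grip 0.411 t 44.4
```

View pics/w19.png

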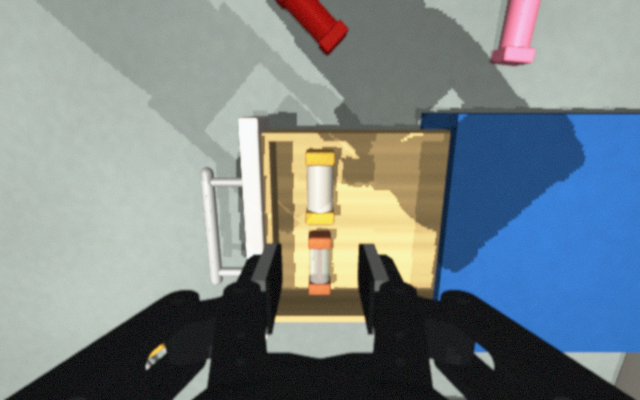

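drive_tool([
  [0.0042,0,0.0296],
  [0.0042,0,0.0296],
  [0.0042,0,0.0296],
  [0.0042,0,0.0296],
  [0.0042,0,0.0296],
  [0.0042,0,0.0296],
  [0.0042,0,0.0296],
  [0.0042,0,0.0296],
  [0.0042,0,0.0296],
  [0.0042,0,0.0296],
  [0.0042,0,0.0296],
  [0.0042,0,0.0296],
  [0.0042,0,0.0296],
  [0.0042,0,0.0296],
  [0.0042,0,0.0296],
  [0.0042,0,0.0296],
  [0.0042,0,0.0296],
  [0.0042,0,0.0296],
  [0.0042,0,0.0296],
  [0.0042,0,0.0296],
], gripper=[0.5,0.5,0.5,0.5,0.5,0.5,0.5,0.5,0.5,0.5,0.5,0.5,0.5,0.5,0.5,0.5,0.5,0.5,0.5,0.5], turn=[0,0,0,0,0,0,0,0,0,0,0,0,0,0,0,0,0,0,0,0])

```text
time_s: 46.07
eef_pos: [581.3, 306.4, 187.1]
ee_rot: [-0.707, 0.707, 0.016, -0.018]
force: [0.0, -0.7, -0.1]
grip_width: 0.503
```

drive_tool([
  [0,0,0],
  [0,0,0],
  [0,0,0],
  [0,0,0],
  [0,0,0],
  [0,0,0],
  [0,0,0],
  [0,0,0],
  [0,0,0],
  [0,0,0],
  [0,0,0],
  [0,0,0],
  [0,0,0],
  [0,0,0],
], gripper=[0.5,0.5,0.5,0.5,0.5,0.5,0.5,0.5,0.5,0.5,0.5,0.5,0.5,0.5], turn=[6.85,6.85,6.85,6.85,6.85,6.85,6.85,6.85,6.85,6.85,6.85,6.85,0,0])

```text
time_s: 47.23
eef_pos: [581.5, 304.9, 187.4]
ee_rot: [-0.544, 0.545, -0.451, 0.45]
force: [0.3, 0.1, -0.4]
grip_width: 0.497
```

```bash
python3 - <<'E'
from h import *
im,d,T=cap('wrist'); save('w20.png',im); P=world('wrist',d,T); z=P[...,2]
for r in ctrl.regions_of('wrist','ceramic_fuse1')[:4]:
    m=r['mask']&(z>53)&(z<90)
    if m.sum()>20: x=rect(P,m); print(round(r['score'],2),x); go([*x[1],57],x[3]+90)
E
```

```text
0.59 (np.int64(2427), array([581.8, 305.2]), array([65.8, 25.3]), np.float32(11.3), np.float64(70.7))
pos [581.6 305.  187.8] yaw -79.2 tooly [-0.001 -0.    -1.   ] turn -0.5 offset mm [ -0.2 130.8   0.3] force [ 0.3  0.6 -0.5] grip 0.505 t 47.33
0.42 (np.int64(2721), array([550.2, 316.9]), array([131.7, 190.5]), np.float32(99.8), np.float64(58.8))
pos [581.6 305.  187.8] yaw -79.2 tooly [-0.001 -0.    -1.   ] turn -89.0 offset mm [-28.8 130.9  17.1] force [ 0.3  0.6 -0.5] grip 0.505 t 47.33
```

View pics/w20.png

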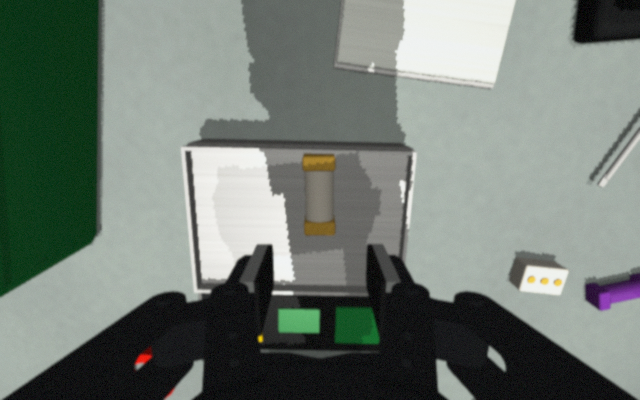

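drive_tool([
  [0,0.03,0],
  [0,0.03,0],
  [0,0.03,0],
  [0,0.025,0],
  [0,0.012,0],
  [0,0.004,0],
  [0,0,0],
  [0,0,0],
  [0,0,0],
  [0,0,0],
  [0,0,0],
  [0,0,0],
  [0,0,0],
  [0,0,0],
], gripper=[0.5,0.5,0.5,0.5,0.5,0.5,0.5,0.5,1,1,1,1,1,1], turn=[0,0,0,0,0,0,0,0,0,0,0,0,0,0])

```text
time_s: 48.5
eef_pos: [582.6, 305.3, 59.4]
ee_rot: [0.545, -0.543, 0.451, -0.452]
force: [0.2, -0.6, 6.1]
grip_width: 0.249
```

drive_tool([
  [0,-0.03,0],
  [0,-0.03,0],
  [0,-0.03,0],
  [0,-0.03,0],
  [0,0,0],
  [0,0,0],
], gripper=[1,1,1,1,1,1], turn=[0,0,0,0,0,0])

```text
time_s: 49.0
eef_pos: [582.4, 305.3, 179.5]
ee_rot: [0.545, -0.543, 0.451, -0.452]
force: [0.4, 0.5, -1.8]
grip_width: 0.25
```

```bash
python3 - <<'E'
from h import *
k=dict(yaw=2.8,o=(489,-329.7))
go(pw(92,0,180,**k),2.8)
E
```

```text
pos [582.4 305.3 179.5] yaw -79.4 tooly [ 0.004  0.001 -1.   ] turn -82.2 offset mm [ -32.3   -1.2 -629.7] force [ 0.4  0.5 -1.8] grip 0.25 t 49.0
```

drive_tool([
  [0,0,0],
  [0,0,0],
  [0,0,0],
  [0,0,0],
  [0,0,0],
  [0,0,0],
  [0,0,0],
  [0,0,0],
  [0,0,0],
  [0,0,0],
  [0,0,0],
  [0,0,0],
], gripper=[1,1,1,1,1,1,1,1,1,1,1,1], turn=[-6.85,-6.85,-6.85,-6.85,-6.85,-6.85,-6.85,-6.85,-6.85,-6.85,-6.85,-6.85])

```text
time_s: 50.0
eef_pos: [581.2, 304.8, 175.8]
ee_rot: [-0.707, 0.707, 0.018, -0.02]
force: [1.1, 0.0, -1.2]
grip_width: 0.252
```

drive_tool([
  [-0.0016,0,-0.0315],
  [-0.0016,0,-0.0315],
  [-0.0016,0,-0.0315],
  [-0.0016,0,-0.0315],
  [-0.0016,0,-0.0315],
  [-0.0016,0,-0.0315],
  [-0.0016,0,-0.0315],
  [-0.0016,0,-0.0315],
  [-0.0016,0,-0.0315],
  [-0.0016,0,-0.0315],
  [-0.0016,0,-0.0315],
  [-0.0016,0,-0.0315],
  [-0.0016,0,-0.0315],
  [-0.0016,0,-0.0315],
  [-0.0016,0,-0.0315],
  [-0.0016,0,-0.0315],
  [-0.0016,0,-0.0315],
  [-0.0016,0,-0.0315],
  [-0.0016,0,-0.0315],
  [-0.0016,0,-0.0315],
], gripper=[1,1,1,1,1,1,1,1,1,1,1,1,1,1,1,1,1,1,1,1], turn=[0,0,0,0,0,0,0,0,0,0,0,0,0,0,0,0,0,0,0,0])

```text
time_s: 51.67
eef_pos: [579.7, -327.0, 175.9]
ee_rot: [0.707, -0.706, -0.016, 0.018]
force: [0.3, 0.0, -1.0]
grip_width: 0.252
```

drive_tool([
  [0,0,0],
  [0,0,0],
], gripper=[1,1], turn=[0,0])

```text
time_s: 51.83
eef_pos: [579.5, -326.9, 175.5]
ee_rot: [0.708, -0.706, -0.016, 0.017]
force: [0.3, 1.0, -0.5]
grip_width: 0.253
```

```bash
python3 - <<'E'
from h import *
im,d,T=cap('wrist'); save('w21.png',im)
k=dict(yaw=2.8,o=(489,-329.7))
go(pw(92,0,37,**k),2.8)
E
```

```text
pos [ 579.9 -325.5  175.9] yaw 2.7 tooly [-0.002  0.002 -1.   ] turn -0.1 offset mm [  1.2 138.9   0. ] force [-0.2  0.5 -1.3] grip 0.248 t 51.88
```

View pics/w21.png

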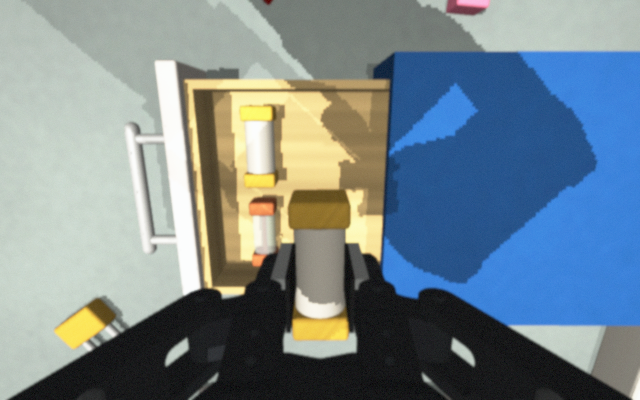

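drive_tool([
  [-0.004,0,0],
  [0,0.03,0],
  [0,0.03,0],
  [0,0.03,0],
  [0,0.025,0],
  [0,0.01,0],
  [0,0,0],
  [0,0,0],
], gripper=[1,1,1,1,1,1,1,1], turn=[0,0,0,0,0,0,0,0])

```text
time_s: 52.55
eef_pos: [576.9, -325.7, 53.5]
ee_rot: [-0.707, 0.707, 0.018, -0.017]
force: [0.2, -0.7, -0.1]
grip_width: 0.25
```

drive_tool([
  [0,0.006,0],
  [0,0.006,0],
  [0,0,0],
  [0,0,0],
], gripper=[1,1,1,1], turn=[0,0,0,0])

```text
time_s: 52.88
eef_pos: [576.4, -326.0, 40.5]
ee_rot: [0.707, -0.707, -0.017, 0.017]
force: [-0.0, -0.1, -0.0]
grip_width: 0.253
```

drive_tool([
  [0,0.003,0],
  [0,0,0],
  [0,0,0],
  [0,0,0],
  [0,0,0],
  [0,0,0],
  [0,-0.01,0],
  [0,-0.03,0],
  [0,-0.03,0],
  [0,-0.03,0],
  [0,-0.03,0],
  [0,-0.02,0],
  [0,0,0],
  [0,0,0],
], gripper=[1,1,1,0.6,0.6,0.6,0.6,0.6,0.6,0.6,0.6,0.6,0.6,0.6], turn=[0,0,0,0,0,0,0,0,0,0,0,0,0,0])

```text
time_s: 54.05
eef_pos: [576.7, -326.1, 189.1]
ee_rot: [-0.706, 0.708, 0.018, -0.016]
force: [-0.5, -1.0, -1.2]
grip_width: 0.397
```

```bash
python3 - <<'E'
from h import *
im,d,T=cap('wrist'); save('w22.png',im); P=world('wrist',d,T); z=P[...,2]; u,v=np.meshgrid(np.arange(640),np.arange(400))
m=(u>100)&(u<180)&(v>80)&(v<300)&(z>45)&(z<64)
print(rect(P,m))
go([400,-330,130],92.8); go([400,-330,130],2.8)
E
```

```text
(np.int64(2135), array([ 443.5, -330.9]), array([ 31. , 110.2]), np.float32(92.1), np.float64(56.0))
pos [ 576.3 -325.8  187.4] yaw 2.8 tooly [ 0.  0. -1.] turn 90.0 offset mm [  -4.4   57.4 -176.3] force [-0.2 -0.3 -0.4] grip 0.403 t 54.1
pos [ 576.3 -325.8  187.4] yaw 2.8 tooly [ 0.  0. -1.] turn -0.0 offset mm [-176.3   57.4    4.4] force [-0.2 -0.3 -0.4] grip 0.403 t 54.1
```

View pics/w22.png

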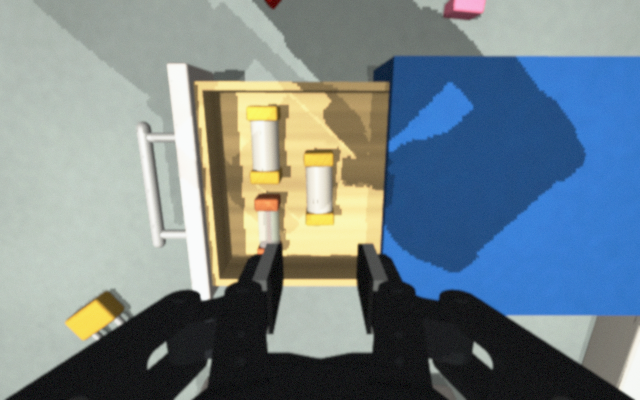

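drive_tool([
  [0,0,0],
  [0,0,0],
  [0,0,0],
  [0,0,0],
  [0,0,0],
  [0,0,0],
  [0,0,0],
  [0,0,0],
  [0,0,0],
  [0,0,0],
  [0,0,0],
  [0,0,0],
  [0,0,0],
  [-0.001,0,-0.036],
  [-0.001,0,-0.036],
  [-0.001,0,-0.036],
  [-0.001,0,-0.036],
  [0,0,-0.036],
  [0,0,0],
], gripper=[1,1,1,1,1,1,1,1,1,1,1,1,1,1,1,1,1,1,1], turn=[6.92,6.92,6.92,6.92,6.92,6.92,6.92,6.92,6.92,6.92,6.92,6.92,6.92,0,0,0,0,0,0])

```text
time_s: 55.68
eef_pos: [391.7, -330.1, 186.1]
ee_rot: [-0.511, 0.512, -0.49, 0.487]
force: [0.5, 1.1, 1.6]
grip_width: -0.001
```

```bash
python3 - <<'E'
from h import *
im,d,T=cap('wrist'); save('w23.png',im)
go([398,-333,40],92.8)
E
```

```text
pos [ 394.1 -330.6  186.6] yaw -87.3 tooly [-0.002  0.002 -1.   ] turn -0.1 offset mm [  2.9 146.6   4. ] force [ 0.3 -0.7 -0. ] grip 0.0 t 55.73
```

View pics/w23.png

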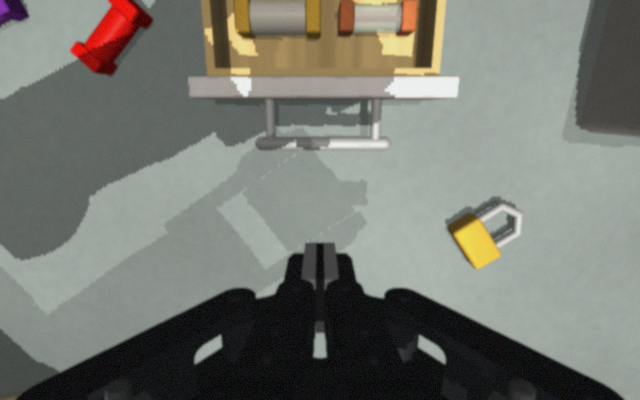

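drive_tool([
  [0,0.03,0],
  [0,0.03,0],
  [0,0.03,0],
  [0,0.03,0],
  [0,0.02,0],
  [0,0.006,0],
  [0,0,0],
  [0,0,0],
], gripper=[1,1,1,1,1,1,1,1], turn=[0,0,0,0,0,0,0,0])

```text
time_s: 56.4
eef_pos: [397.0, -331.1, 41.9]
ee_rot: [-0.512, 0.512, -0.487, 0.488]
force: [0.3, -0.6, 0.6]
grip_width: 0.0
```

drive_tool([
  [0,0,0.008],
  [0,0,0.008],
  [0,0,0.007],
  [0,0,0.007],
  [0,0,0.007],
  [0,0,0.007],
  [0,0,0.007],
  [0,0,0.007],
  [0,0,0.007],
  [0,0,0.007],
  [0,0,0.007],
  [0,0,0.007],
  [0,0,0.007],
  [0,0,0.007],
  [0,0,0.007],
  [0,0,0.007],
  [0,0,0.007],
  [0,0,0.007],
  [0,0,0.007],
  [0,0,0.007],
], gripper=[1,1,1,1,1,1,1,1,1,1,1,1,1,1,1,1,1,1,1,1], turn=[0,0,0,0,0,0,0,0,0,0,0,0,0,0,0,0,0,0,0,0])

```text
time_s: 58.07
eef_pos: [538.9, -323.8, 41.3]
ee_rot: [-0.512, 0.512, -0.488, 0.488]
force: [-0.6, -2.0, 0.3]
grip_width: -0.001
```

```bash
python3 - <<'E'
from h import *
im,d,T=cap('wrist'); save('w24.png',im)
go([560,-330,40],92.8)
E
```

```text
pos [ 539.9 -323.6   41.4] yaw -87.2 tooly [ 0.001 -0.    -1.   ] turn 0.0 offset mm [ 7.4  1.4 19.7] force [0.6 0.9 0.3] grip 0.001 t 58.12
```

View pics/w24.png

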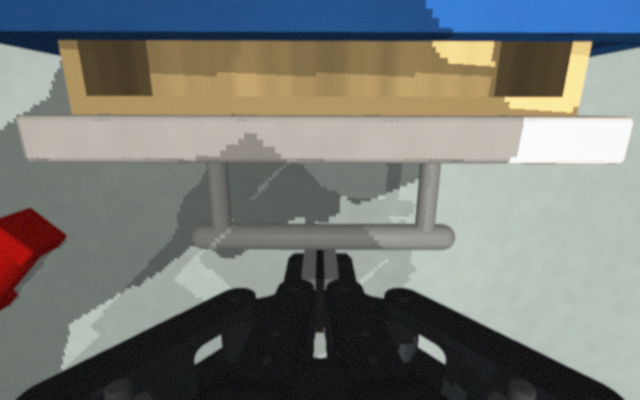

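drive_tool([
  [0,0,0.005],
  [0,0,0.005],
  [0,0,0.004],
  [0,0,0.004],
  [0,0,0.004],
  [0,0,0],
  [0,0,0],
], gripper=[1,1,1,1,1,1,1], turn=[0,0,0,0,0,0,0])

```text
time_s: 58.7
eef_pos: [560.0, -322.6, 41.2]
ee_rot: [-0.512, 0.512, -0.488, 0.487]
force: [-4.6, 0.9, -0.2]
grip_width: 0.0
```

```bash
python3 - <<'E'
from h import *
im,d,T=cap('wrist'); save('w25.png',im)
go([560,-330,40],92.8)
E
```

```text
pos [ 560.  -322.6   41.2] yaw -87.2 tooly [-0.001  0.001 -1.   ] turn 0.0 offset mm [ 7.4  1.2 -0.4] force [-3.4  0.5 -0.3] grip -0.004 t 58.75
```

View pics/w25.png

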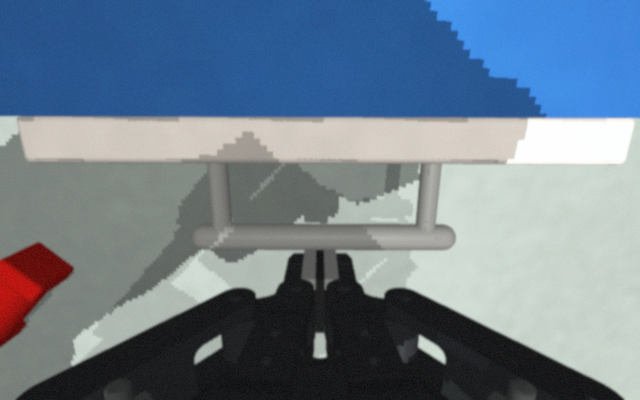

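drive_tool([
  [0,0,0.001],
  [0,0,0.001],
  [0,0,0.001],
  [0,0,0],
  [0,0,0],
], gripper=[1,1,1,1,1], turn=[0,0,0,0,0])

```text
time_s: 59.17
eef_pos: [560.4, -322.6, 41.1]
ee_rot: [-0.511, 0.513, -0.49, 0.485]
force: [-20.4, 1.5, 7.0]
grip_width: 0.001
```

drive_tool([
  [0,0,-0.004],
  [0,0,-0.02],
  [0,0,-0.03],
  [0,0,-0.03],
  [0,-0.03,-0.02],
  [0,-0.03,0],
  [0,-0.03,0],
  [0,-0.03,0],
  [0,0,0],
], gripper=[1,1,1,1,1,1,1,1,1], turn=[0,0,0,0,0,0,0,0,0])

```text
time_s: 59.92
eef_pos: [461.4, -329.7, 167.8]
ee_rot: [-0.512, 0.512, -0.483, 0.492]
force: [0.1, -1.1, 0.6]
grip_width: 0.002
```

```bash
python3 - <<'E'
from h import *
im,d,T=cap('wrist'); save('w26.png',im); P=world('wrist',d,T); z=P[...,2]; u,v=np.meshgrid(np.arange(640),np.arange(400))
m=(z>70)&(z<82)&(v<150); print('front',rect(P,m))
m=(z>85)&(z<97)&(v<150); q=P[m]; print('face x', np.percentile(q[:,0],[0.5,2]))
im,d,T=cap('top'); save('t26.png',im)
print(ctrl.sense()['time_s'],ctrl.sense()['force'])
E
```

```text
Traceback (most recent call last):
  File "h.py", line 19, in rect
    n,L=cv2.connectedComponents(m.astype(np.uint8)); k=np.argmax(np.bincount(L[m])); m=L==k
                                                       ~~~~~~~~~^^^^^^^^^^^^^^^^^^^
ValueError: attempt to get argmax of an empty sequence
```

View pics/w26.png

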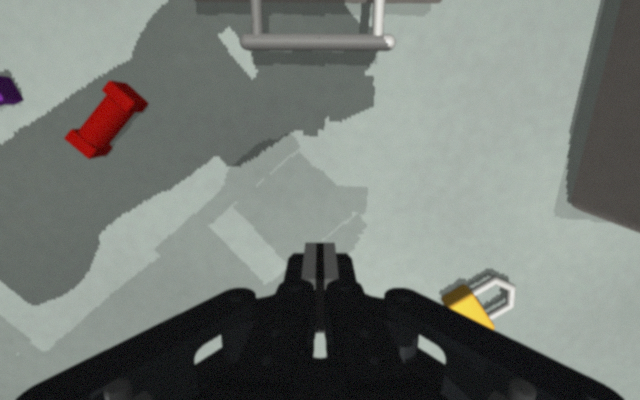

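```bash
python3 - <<'E'
from h import *
im,d,T=cap('top'); save('t26.png',im); P=world('top',d,T); z=P[...,2]; u,v=np.meshgrid(np.arange(640),np.arange(400))
for r in ctrl.pinpoint('top','cab_drawer0_handle')[:1]: print(w(T,r['centre']),r['score'])
reg=(u>365)&(u<460)&(v>100)&(v<250)
m=reg&(z>66)&(z<83); print(rect(P,m) if m.sum() else None)
m=reg&(z>83)&(z<97); print(rect(P,m))
im,d,T=cap('scene'); save('s26.png',im)
E
```

```text
[ 574.30367333 -321.2317473    52.59803427] 0.64
(np.int64(330), array([ 618.8, -316.3]), array([200.5,  46.3]), np.float32(82.8), np.float64(75.2))
(np.int64(4057), array([ 738.4, -316.3]), array([226.7, 202.1]), np.float32(2.7), np.float64(88.2))
```

View pics/t26.png

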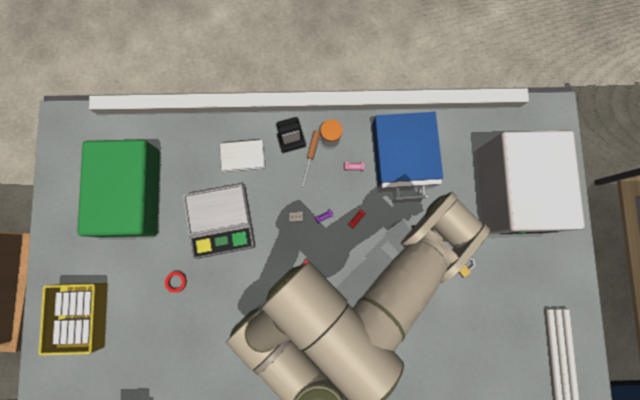

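View pics/s26.png

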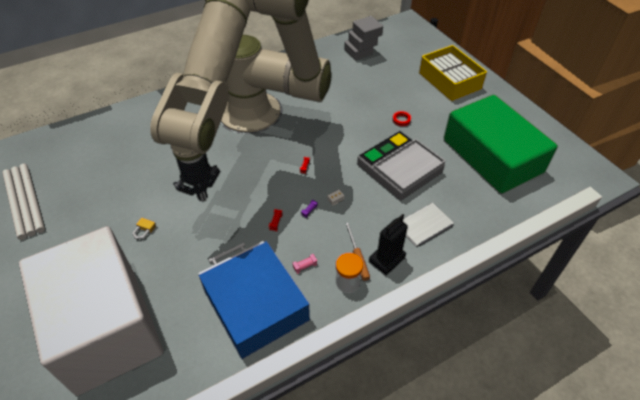

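```bash
python3 - <<'E'
from h import *
print(ctrl.finish_job())
E
```

```text
the job is handed in; nothing more can be done
None
```

I finished the job and handed it in at about 60 s of the 210 s allowed. `finish_job` reports no verdict, so success is judged from my own readings.

- **Zero key:** pressed with the pan empty. The force rose through about 8 N to 11 N and stayed above 5 N for roughly 1 s.
- **Fuses on the pan:** three were present, one glass and two ceramic. All were laid on the pan and released. I left the red, purple and pink look-alikes alone. One ceramic fuse was knocked about 3 cm while on the pan but stayed inside it, so I placed the glass fuse around it.
- **Count key:** pressed with all three fuses on the pan, at about 11 N. The fuses were still on the pan afterwards.
- **Drawer:** all three fuses were seen lying flat in it before I pushed it shut. It met a hard stop at about 20 N. The handle measured x ≈ 574 mm, having moved 142 mm, where it should sit with the front against the cabinet.
- **Last checks:** the pan was empty, nothing else on the shelf appeared to have moved, and the arm was clear of everything. The first script for the final drawer check crashed because its view no longer showed the drawer front. I repeated the check with the top camera. I could not see the fuses once the drawer was shut.

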